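Put a glued lino block under the bench press

TASK

The long lino block has just been glued to its plywood mount and needs pressing. Lay it lino side up, lengthwise and centred on the crossed lines of the press's pulled-out bed board, run the board in under the platen fully home against its stop, then wind the T-handle clockwise until the platen grips the block firmly, and let go. Leave the short block and the other things on the bench where they are.

Things in the scene. Friction and masses are not known exactly. Their poses are not given: they have to be found in the camera images.
- press: Fixed grey bench screw press, 280 mm wide, 305 high. Origin: on the bench under the screw axis; x points into the press (the mouth looks to -x), z up. Its flat bed, 30 mm above the bench, reaches from x = -260 to +110 mm. Two columns (30 mm thick) at x = 0, y = +-118 mm carry a crosshead 62 mm deep in x, 290 wide, 192 to 240 mm above the bench (nuts to 254).
- press_centre (a point): Point of the press's bed under the screw axis, 30 mm above the bench, axes as the press. Two guide rails on the bed (inner faces at y = +-80 mm, 14 mm high, from x = -260 to +85 mm) lead the bed board along x with 2 mm play on each side; a stop across the bed has its face at x = +85 mm.
- platen: Steel platen of the press, 140 mm along the press's x, 200 wide, 22 thick (ribs to 38), centred on the screw axis. Origin: centre of its underside, 71 mm above the bench when fully up: 29 mm over the board's top, so 5 mm over a 24 mm block. It only moves up and down with the screw.
- handle (a joint): T-handle's angle, rad; grows clockwise seen from above, lowering screw, bar and platen together by 4 mm per rad. At 0 the platen is fully up and the bar lies along the press's y. Platen meets the block at about 1.25, grips it firmly from about 1.35 and is hard to turn past 1.5; end 1.7. Starts at 0 to 0.3; friction about 0.25 N m (3 to 4 N at the grip points); stays where it is left.
- bar_left (a point): Grip point on one arm of the T-handle's round steel bar (14 mm thick, 200 long, 26 mm balls at the ends), 70 mm from the screw axis, on the press's +y side when the handle is at 0. Its y lies along the bar, outwards, and turns with the handle. 285 mm above the bench when the platen is fully up.
- bar_right (a point): The same on the opposite arm of the bar, 70 mm from the screw axis, on the press's -y side when the handle is at 0; here y points along the bar, inwards.
- bed: Loose white laminate bed board between the press's guide rails, 235 x 156 x 12 mm, about 0.7 kg. Origin: on its underside below the crossed lines; x along it, into the press: front edge at x = -150 mm, back edge at +85 mm. Fully home its back edge meets the stop and its lines cross under the screw axis. At the start it is pulled out 150 to 175 mm.
- bed_cross (a point): Where the two thin dark lines cross on the board's top, 12 mm above its underside; the long line runs along x, the other along y.
- bed_pull (a point): Centre of the steel pull bar at the front of the bed board: 14 mm square, 106 mm long along the board's y, on two posts at y = +-46 mm. It lies 137 mm in front of the crossed lines (x = -137 mm), its centre 35 mm above the board's top, 28 mm free below it.
- block: The long lino block: plywood mount with a dark grey-brown carved lino face on top, 140 mm long (x), 60 wide (y), 24 high, 0.11 to 0.22 kg. Origin: centre of its underside. Lies lino side up on the bench.
- short_block: Bystander: a block of the same make, 85 mm long (x), 60 wide, 24 high. Origin: centre of its underside. The two blocks may lie in either of two places.
- mortar: Bystander: marble mortar, 104 mm across, 62 high, with its pestle leaning in it. Origin: centre of its underside.
- muller: Bystander: glass paint muller standing on its foot, 72 mm across, 112 high. Origin: centre of its underside.
- tin: Bystander: plain closed tin, 84 mm across, 75 high. Origin: centre of its underside.
Things that resemble listed ones, but are neither listed nor needed, are in the scene too. What is shaped like the block but orange is not meant.

How it is judged:
By the outcome, as a careful person would: the job done as asked, in the order asked, and still so for the second after the job is handed in, with the robot touching nothing.
It also fails if it takes over 72 s, if anything falls off the work surface, if the arm or the gripper's body presses on something with over 40 N, if the wrist force passes 120 N, or if a joint passes its speed limit or range.

ROBOT

A 6-joint arm with a two-finger parallel gripper is mounted at the origin on the work surface. World frame = base frame: x ahead of the robot, y to its left, z up, the work surface at z = 0. Lengths are in m, angles in degrees, forces in N, time in s.
With the tool pointing down it reaches from about 0.4 to 0.925 m from the base axis. Payload 3.4 kg.
Tool frame: the origin (TCP) lies midway between the tips of the shut fingers; the grasp point (between the pads) lies 19 mm behind it (bot.grip_depth is the x of the grasp point in the tool frame, in m); x points along the fingers, z is the direction in which the jaws open and shut, and the axes are right-handed (so a half turn about x gives the same grasp; the last joint's range is limited). The gripper opens to 85 mm and grips with 20 to 120 N. Pads are 22 mm wide; open, the fingers measure 114 mm over their backs; the gripper's body (76 mm by 85 mm) begins 54 mm behind the grasp point. The pads swing forward as they close: fully open they stand 13 mm farther back than shut.
Start: joints at [65.117, 17.578, 86.31, -0, 76.112, -4.211], TCP at [0.203, 0.538, 0.231] pointing down, gripper open.
Joint ranges: [-179.03, 179.03], [-60, 130.46], [8.19, 133.38], [-81.62, 261.62], [5.75, 156.47], [-153.77, 153.77]. Speed limits (degrees/s): [147.25, 147.25, 180, 180, 180, 180].

INTERFACE

Orientations are given as [roll, pitch, yaw] about the fixed x, y, z axes, in that order (R = Rz(yaw) Ry(pitch) Rx(roll)).
In Python, from workcell import bot gives the robot as it stands. The module is installed in compiled form; this text tells all that it offers.
- The arm moves only by the tool servo_tool, never from a script. Its argument "motion" is a list of rows, each a list of 3 entries, a list of its own where there are three numbers: the turn, a rotation vector about the tool's x, y, z normalised to -1 to 1, where 1 is 6 degrees, then the shift along the tool's x, y, z normalised to -1 to 1, where 1 is 200 mm, then the gripper's target within -1 to 1 (shut at 1, half-way at 0, fully open at -1). In form: [[[wx, wy, wz], [tx, ty, tz], hand], ...]. A call has 1 to 12 rows; each row shifts and turns the commanded pose from where the row before left it, along the tool's axes as they then stand; what a row does not reach is not made up. A row lasts 1/8 s, in which the tool goes at most 62.5 mm and 10.7 degrees, less where a joint would pass 70% of its speed; a pose out of reach is approached as far as the arm can. A call with a number of a shift or a turn outside -1 to 1 is refused whole. A call with a gripper value outside its range is refused whole. The fingers move at their own pace and stop on an object; "force" is the grip in N (left out, the last holds). Time passes only in rows, so rows that do not move let the fingers close. It gives the time, the measured TCP pose, the force and the opening at its end, in the units of the state.
- bot.read_state(): the state, without advancing time (a new reading comes with each control period).
- bot.get_image(name): name is "side" or "top" or "wrist"; returns the picture (420x560x3 uint8, red, green, blue); there is no depth.
- bot.camera_info(name): a dict with "vfov" (degrees; the focal length in pixels is half the picture's height over the tangent of half this angle, whatever the lens; pixels are square), "cx", "cy" (the principal point, pixels), "xyz" and "orientation" of the camera in the world. Camera axes: x right, y down, z forward; pixel columns grow to the right and rows downward; lengths in m; the calibration is good to about 2 mm. A picture is of the moment at which its call begins: read the wrist's pose just before it. camera_info takes no time and is no camera call; for the wrist camera it gives the pose at the moment of the call.
- bot.hand_in(): hands the job in, once; it reports no verdict.
Trained networks look in the newest picture that a camera, given by its name, has taken for a name from the list of things; names that differ only in an ending like _2 or _b are one class to them, and where a whole thing is asked for, a point or a joint stands for the part that bears it (a point fixed in the world has none). Each returns a list of dicts, best first, with "conf" (0 to 1); they miss things now and then, are a little off and sometimes report something else, mostly with a low value. They report only what shows in the picture. A call takes as long as a camera call. They do not tell look-alikes from the thing itself.
- bot.look_for(camera, target): "box" ([left, top, width, height] in pixels, round what is visible of it).
- bot.silhouettes(camera, target): "pixels" (420x560 bool, what is visible of it) and "box" ([left, top, width, height] in pixels, round what is visible of it).
- bot.place_of(camera, target): "at" ([row, column] in pixels: a listed point, or the origin of a listed thing).
The state is a dict: "t": time; "joints": joint angles; "joint_velocities": joint speeds; "joint_torque": joint torques, N m; "tcp_pos": TCP position; "tool_rot": TCP orientation; "wrist_force": force on the tool from outside, world axes, zero at the start; "moment": the same for the moment, N m; "grip_width": finger opening in m.
Only numpy, scipy, OpenCV 4.12 (cv2) and the standard library are available. Lean on these libraries where they do the work, as an engineer would, in place of code of your own. Each camera call takes 0.05 s, during which the arm holds its last target.

## Working session

There is one attempt and no reset: what is moved stays moved. The work goes in short steps, Python scripts to look and compute and a tool call to move; the robot and the scene stay as the last step left them, time stands still between calls to the robot, and variables do not carry over. Pictures are saved under pics/ and viewed, and the job is handed in when it is done.

Besides the shell and the picture viewer there is one more tool, called after ">>>" as name([rows], argument=value, ...), one row to a line, values as JSON. servo_tool: Moves the arm, as the interface text tells. Its arguments: {"type":"object","properties":{"motion":{"type":"array","items":{"type":"array"}},"force":{"type":"number"}},"required":["motion"]}

```bash
mkdir -p pics; ls
python3 - <<'E'
from workcell import bot
import cv2
print(bot.read_state())
for n in("side","top","wrist"):
    print(n,bot.camera_info(n)); im=bot.get_image(n); cv2.imwrite(f"pics/{n}0.png",im[:,:,::-1])
E
```

```text
pics
{'t': 0.0, 'joints': array([ 6.51169216e+01,  1.76213919e+01,  8.63798328e+01, -1.58960206e-03,
        7.61134555e+01, -4.21236753e+00]), 'joint_velocities': array([-0.07580213,  0.09325669,  0.04337227, -0.01319698,  0.06691627,
        0.00109116]), 'joint_torque': array([-3.48074955e-04, -4.57547665e+01, -2.51910281e+01,  1.54739209e-04,
        1.34278779e-02,  9.22627777e-06]), 'tcp_pos': array([0.2027307 , 0.53735294, 0.23041645]), 'tool_rot': array([ 176.55817889,   89.8853095 , -114.11214893]), 'wrist_force': array([0.93290907, 0.30168857, 0.32443857]), 'moment': array([ 0.01090132, -0.03520733,  0.0028358 ]), 'grip_width': 0.08533688992696563}
side {'vfov': 57.335831369107126, 'cx': 274.4787854590574, 'cy': 211.82290684245376, 'xyz': array([ 0.14176066, -0.7065743 ,  1.06130794]), 'orientation': array([-137.98954711,   -0.66574942,  -24.6660734 ])}
top {'vfov': 44.84004291949145, 'cx': 269.23530261709277, 'cy': 210.25756611846975, 'xyz': array([0.21869959, 0.0044443 , 2.02715543]), 'orientation': array([-171.74681939,   -0.83784436,  -88.89799109])}
wrist {'vfov': 61.35228672683478, 'cx': 280.4040028842471, 'cy': 208.79810315781634, 'xyz': array([0.13284271, 0.56522098, 0.37239967]), 'orientation': array([1.62635088e+02, 1.00334403e-01, 6.92807690e+01])}
```

View pics/side0.png

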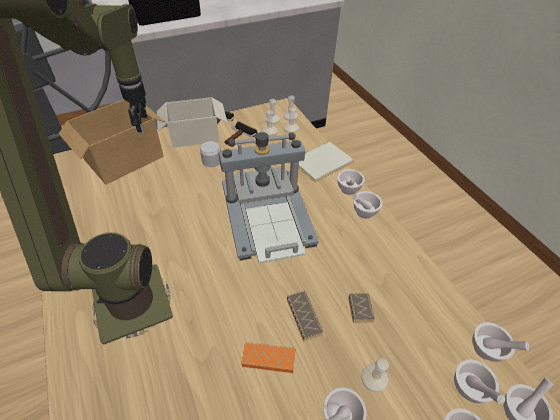

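View pics/top0.png

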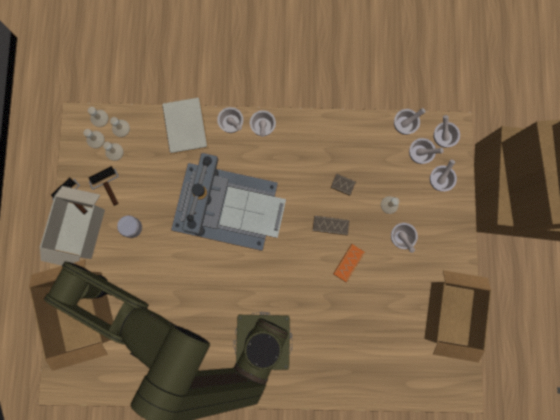

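View pics/wrist0.png

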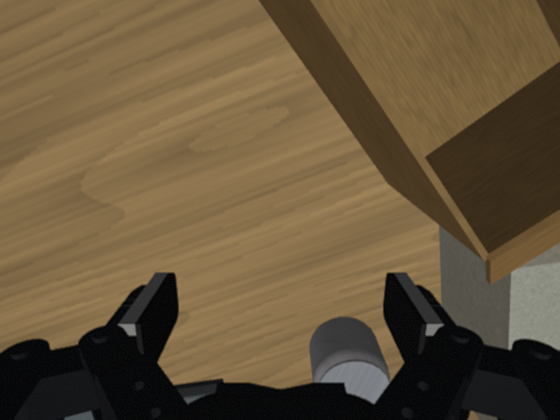

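```bash
cat > h.py <<'E'
import numpy as np, cv2
from scipy.spatial.transform import Rotation as R
from workcell import bot
def cam(n):
    c=bot.camera_info(n); f=210/np.tan(np.radians(c['vfov']/2))
    return f,c['cx'],c['cy'],np.array(c['xyz']),R.from_euler('xyz',c['orientation'],degrees=True).as_matrix()
def proj(n,P,c=None):
    f,cx,cy,t,M=c or cam(n); q=(np.atleast_2d(P)-t)@M
    return np.c_[f*q[:,0]/q[:,2]+cx, f*q[:,1]/q[:,2]+cy]
def unproj(n,uv,z,c=None):
    f,cx,cy,t,M=c or cam(n); uv=np.atleast_2d(uv)
    d=np.c_[(uv[:,0]-cx)/f,(uv[:,1]-cy)/f,np.ones(len(uv))]@M.T
    return t+d*((z-t[2])/d[:,2])[:,None]
def crop(src,dst,x0,y0,w,h,s=4):
    im=cv2.imread(src)[y0:y0+h,x0:x0+w]; cv2.imwrite(dst,cv2.resize(im,None,fx=s,fy=s,interpolation=cv2.INTER_CUBIC))
E
python3 - <<'E'
from h import *
crop('pics/top0.png','pics/t1.png',165,145,195,140)
crop('pics/side0.png','pics/s1.png',210,120,120,150)
crop('pics/side0.png','pics/s2.png',280,280,110,70,6)
for n in('top','side'):
    for k,z in(('press_centre',.03),('bed_cross',.042),('bed_pull',.077),('bar_left',.285),('bar_right',.285),('block',0),('short_block',0)):
        for r in bot.place_of(n,k)[:3]:
            a=r['at']; print(n,k,round(r['conf'],2),np.round(a,1),unproj(n,[a[1],a[0]],z)[0].round(4))
print(bot.read_state()['t'])
E
```

```text
top press_centre 0.8 [202.7 207.7] [0.534  0.2255 0.03  ]
top bed_cross 0.7 [208.7 188.9] [0.5066 0.2971 0.042 ]
top bed_cross 0.65 [224.2 329.8] [ 0.4569 -0.2583  0.042 ]
top bed_cross 0.64 [212.8 243.2] [0.4949 0.0832 0.042 ]
top bed_pull 0.8 [215.4 276. ] [ 0.4826 -0.0452  0.077 ]
top bar_left 0.91 [209.2 189.2] [0.4697 0.2601 0.285 ]
top bar_right 0.73 [171.6 202. ] [0.6032 0.2211 0.285 ]
top block 0.79 [266.3 345.5] [ 0.295  -0.3266  0.    ]
top block 0.76 [226.1 329.2] [ 0.4542 -0.2614  0.    ]
top short_block 0.57 [187.  342.5] [ 0.615  -0.3151  0.    ]
top short_block 0.52 [226.6 134.6] [0.4359 0.5164 0.    ]
side press_centre 0.65 [192.7 265.3] [0.5493 0.2353 0.03  ]
side press_centre 0.31 [309.1 355.8] [ 0.5983 -0.3163  0.03  ]
side bed_cross 0.62 [221.6 273.6] [0.5137 0.0824 0.042 ]
side bed_pull 0.72 [247.7 282.6] [ 0.4817 -0.0558  0.077 ]
side bed_pull 0.72 [185.5 262.2] [0.5353 0.2311 0.077 ]
side bed_pull 0.65 [199.6 262.2] [0.5068 0.1652 0.077 ]
side bar_left 0.63 [136.5 239.7] [0.4766 0.2758 0.285 ]
side bar_left 0.53 [191.3 262.1] [0.4424 0.0113 0.285 ]
side bar_right 0.8 [134.2 280.9] [0.6063 0.2323 0.285 ]
side block 0.82 [357.5 271.4] [ 0.3174 -0.3333  0.    ]
side block 0.67 [317.6 306.2] [ 0.4611 -0.2674  0.    ]
side short_block 0.72 [310.7 355.4] [ 0.6075 -0.3089  0.    ]
side short_block 0.29 [316.4 301.3] [ 0.4496 -0.258   0.    ]
0.85
```

View pics/t1.png

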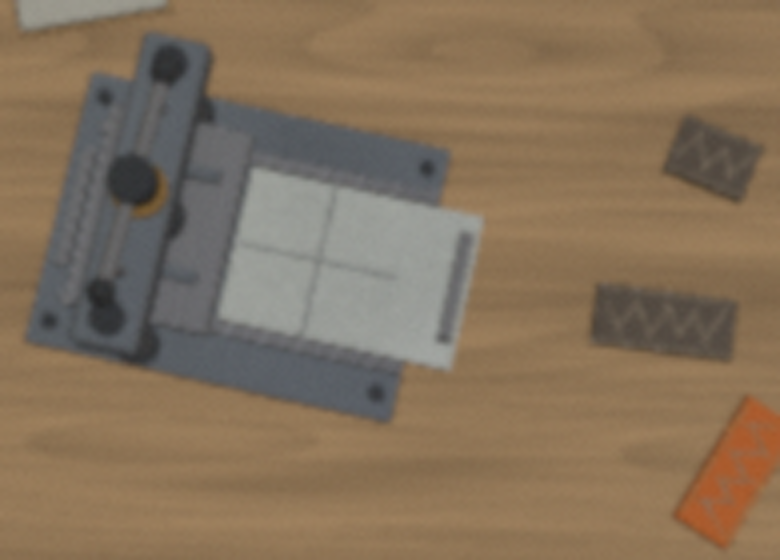

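View pics/s1.png

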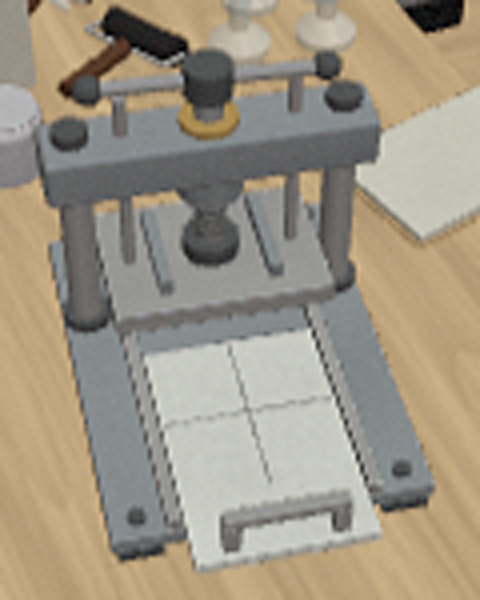

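View pics/s2.png

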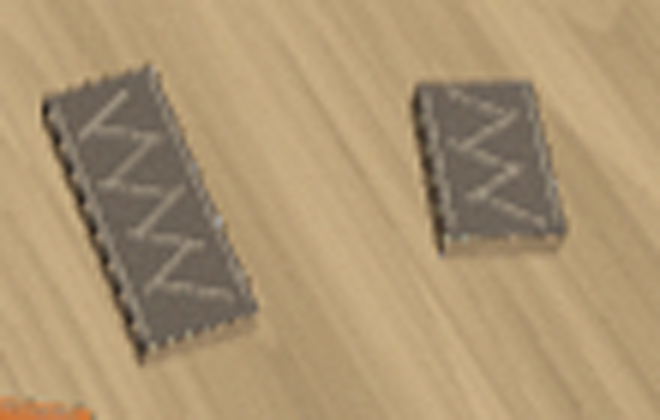

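Run:
```python
from h import *
T=lambda a:np.array(a)/4+[165-.375,145-.375]
S=lambda a:np.array(a)/4+[210-.375,120-.375]
S2=lambda a:np.array(a)/6+[280-.42,280-.42]
def show(l,P):
    print(l,P[:,:2].round(4).tolist())
    n=len(P)
    print('  c',P.mean(0)[:2].round(4),'edges',[ (round(float(np.linalg.norm(P[(i+1)%n]-P[i])),4),round(float(np.degrees(np.arctan2(*(P[(i+1)%n]-P[i])[[1,0]]))),1)) for i in range(n)])
show('block top',unproj('top',T([(600,284),(737,300),(732,360),(592,344)]),.024))
show('block side',unproj('side',S2([(47,97),(155,68),(258,312),(140,350)]),.024))
show('bed top',unproj('top',T([(252,166),(483,214),(452,369),(217,325)]),.042))
show('bed side',unproj('side',S([(145,352),(305,332),(383,535),(198,570)]),.042))
show('cross top',unproj('top',T([(319,262),(240,244),(397,276),(334,185),(302,335)]),.042))
show('cross side',unproj('side',S([(248,410),(229,343),(271,483),(165,427),(330,397)]),.042))
show('base top front',unproj('top',T([(450,150),(390,420)]),.03))
show('base side front',unproj('side',S([(118,545),(434,490)]),.03))
show('balls top',unproj('top',T([(168,62),(100,292)]),.285))
show('balls side',unproj('side',S([(88,90),(328,66)]),.285))
show('crosshead top',unproj('top',T([(147,33),(213,45),(140,357),(73,347)]),.24))
show('crosshead side top',unproj('side',S([(38,147),(45,178+0),(380,123)]),.24))
show('pull top',unproj('top',T([(470,233),(441,342)]),.084))
show('pull side',unproj('side',S([(222,520),(353,497)]),.084))
```

```text
block top [[0.4921, -0.2001], [0.4789, -0.3366], [0.419, -0.3314], [0.432, -0.1926]]
  c [ 0.4555 -0.2652] edges [(0.1371, -95.5), (0.0602, 175.1), (0.1394, 84.6), (0.0606, -7.2)]
block side [[0.4353, -0.1904], [0.493, -0.1981], [0.4763, -0.3345], [0.4167, -0.3281]]
  c [ 0.4554 -0.2628] edges [(0.0582, -7.6), (0.1374, -97.0), (0.06, 173.8), (0.1389, 82.3)]
bed top [[0.6003, 0.1477], [0.557, -0.082], [0.4027, -0.0539], [0.4411, 0.1771]]
  c [0.5003 0.0472] edges [(0.2337, -100.7), (0.1569, 169.7), (0.2341, 80.5), (0.1618, -10.4)]
bed side [[0.4501, 0.1834], [0.5926, 0.147], [0.5516, -0.0838], [0.4007, -0.0536]]
  c [0.4987 0.0483] edges [(0.1471, -14.3), (0.2344, -100.1), (0.1539, 168.7), (0.2421, 78.2)]
cross top [[0.5056, 0.0789], [0.5219, 0.1571], [0.4933, 0.0018], [0.583, 0.0661], [0.433, 0.0936]]
  c [0.5074 0.0795] edges [(0.0799, 78.3), (0.1579, -100.4), (0.1103, 35.6), (0.1524, 169.6), (0.0741, -11.5)]
cross side [[0.5064, 0.083], [0.5237, 0.1627], [0.4909, 0.002], [0.4331, 0.0947], [0.5784, 0.0673]]
  c [0.5065 0.0819] edges [(0.0816, 77.8), (0.164, -101.5), (0.1092, 121.9),
[... 336 characters left out ...]
dges [(0.2105, 166.0), (0.2105, -14.0)]
balls side [[0.4418, 0.2585], [0.6344, 0.2085]]
  c [0.5381 0.2335] edges [(0.1989, -14.6), (0.1989, 165.4)]
crosshead top [[0.6819, 0.2316], [0.6722, 0.1719], [0.3893, 0.2265], [0.3969, 0.2857]]
  c [0.535  0.2289] edges [(0.0605, -99.2), (0.2881, 169.1), (0.0596, 82.7), (0.2901, -10.7)]
crosshead side top [[0.3952, 0.26], [0.3876, 0.221], [0.6681, 0.1734]]
  c [0.4836 0.2182] edges [(0.0397, -101.0), (0.2846, -9.6), (0.2864, 162.4)]
pull top [[0.531, -0.0678], [0.4245, -0.0417]]
  c [ 0.4778 -0.0548] edges [(0.1096, 166.2), (0.1096, -13.8)]
pull side [[0.4258, -0.0447], [0.5302, -0.0667]]
  c [ 0.478  -0.0557] edges [(0.1066, -11.9), (0.1066, 168.1)]
```

```bash
cat >> h.py <<'E'
def tool(s=None):
    s=s or bot.read_state(); return np.array(s['tcp_pos']),R.from_euler('xyz',s['tool_rot'],degrees=True).as_matrix()
def down(yz):  # tool x down, tool z at world angle yz deg
    z=np.array([np.cos(np.radians(yz)),np.sin(np.radians(yz)),0]); x=np.array([0,0,-1.]); return np.c_[x,np.cross(z,x),z]
def delta(p0,R0,p,Rt):
    rv=R.from_matrix(R0.T@Rt).as_rotvec(degrees=True)/6
    return rv.round(2), (R0.T@(np.array(p)-p0)/.2).round(4)   # turn units, shift units in the start frame
def after(p0,R0,rows):
    p,M=p0.copy(),R0.copy()
    for w,t,_ in rows:
        p=p+M@np.array(t)*.2; M=M@R.from_rotvec(np.array(w)*6,degrees=True).as_matrix()
    return p,M
E
python3 - <<'E'
from h import *
p,M=tool(); print(M.round(3)); print(np.degrees(np.arctan2(M[1,2],M[0,2])))
c=bot.camera_info('wrist'); print((M.T@(c['xyz']-p)).round(4))
for a in (-6.5,173.5): print(a,delta(p,M,p,down(a)))
E
```

```text
[[ 0.    -0.936  0.353]
 [ 0.     0.353  0.936]
 [-1.    -0.     0.   ]]
69.32960710044692
[-0.1419  0.0752  0.0011]
-6.5 (array([12.64,  0.  , -0.  ]), array([0., 0., 0.]))
173.5 (array([-17.36,   0.  ,   0.  ]), array([0., 0., 0.]))
```

>>> servo_tool([
  [[1,0,0],[-0.1,0,0],-1],
  [[1,0,0],[-0.1,0,0],-1],
  [[1,0,0],[-0.1,0,0],-1],
  [[1,0,0],[-0.1,0,0],-1],
  [[1,0,0],[-0.1,0,0],-1],
  [[1,0,0],[-0.1,0,0],-1],
  [[1,0,0],[-0.1,0,0],-1],
  [[1,0,0],[-0.1,0,0],-1],
  [[1,0,0],[-0.1,0,0],-1],
  [[1,0,0],[-0.1,0,0],-1],
  [[1,0,0],[0,0,0],-1],
  [[1,0,0],[0,0,0],-1],
])

```text
t: 2.35
tcp_pos: [0.203, 0.538, 0.4317]
tool_rot: [67.3, 90.0, 64.5]
wrist_force: [-0.7, 1.4, 0.2]
grip_width: 0.0853
```

Run:
```python
from h import *
p,M=tool(); print(p,np.degrees(np.arctan2(M[1,2],M[0,2])),bot.read_state()['joints'].round(1))
print(delta(p,M,[.5,.0,.43],down(-11)))
```

```text
[0.2030172  0.53802719 0.43171944] -2.869264711987446 [ 65.1  12.8  65.2  -0.  102.   68. ]
(array([ 1.36,  0.  , -0.01]), array([ 0.0073, -2.6124,  1.6177]))
```

>>> servo_tool([
  [[0.3,0,0],[0,-0.218,0.135],-1],
  [[0.3,0,0],[0,-0.218,0.135],-1],
  [[0,0,0],[0,-0.218,0.135],-1],
  [[0,0,0],[0,-0.218,0.135],-1],
  [[0,0,0],[0,-0.218,0.135],-1],
  [[0,0,0],[0,-0.218,0.135],-1],
  [[0,0,0],[0,-0.218,0.135],-1],
  [[0,0,0],[0,-0.218,0.135],-1],
  [[0,0,0],[0,-0.218,0.135],-1],
  [[0,0,0],[0,-0.218,0.135],-1],
  [[0,0,0],[0,-0.218,0.135],-1],
  [[0,0,0],[0,-0.218,0.135],-1],
])

```text
t: 3.85
tcp_pos: [0.4726, -0.0169, 0.4315]
tool_rot: [18.9, 90.0, 12.6]
wrist_force: [0.2, 0.6, -0.2]
grip_width: 0.0853
```

Run:
```python
from h import *
s=bot.read_state();p,M=tool(s); print(p,np.degrees(np.arctan2(M[1,2],M[0,2])),s['joints'].round(1))
c=bot.camera_info('wrist');print(c)
im=bot.get_image('wrist'); cv2.imwrite('pics/w1.png',im[:,:,::-1])
import pickle; pickle.dump(cam('wrist'),open('w1.pkl','wb'))
```

```text
[ 0.47264415 -0.01691954  0.43153054] -6.284617799992491 [ -7.2   3.7  76.2   0.  100.   -0.9]
{'vfov': 61.35228672683478, 'cx': 280.4040028842471, 'cy': 208.79810315781634, 'xyz': array([0.48216628, 0.059485  , 0.5734508 ]), 'orientation': array([ 1.62661927e+02, -5.98241243e-02, -6.33179384e+00])}
```

View pics/w1.png

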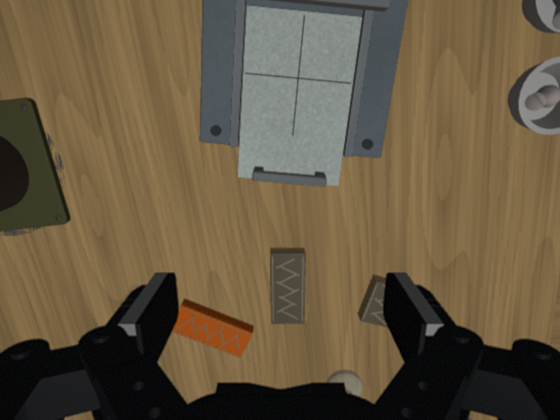

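Run:
```python
from h import *
crop('pics/w1.png','pics/w1a.png',255,235,65,100,6)
crop('pics/w1.png','pics/w1b.png',195,0,215,195,3)
```

```text
(no output)
```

View pics/w1a.png

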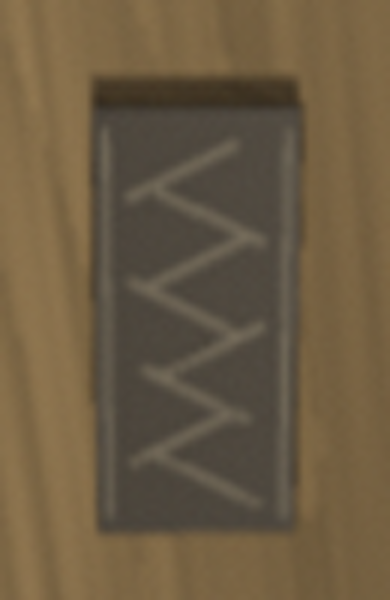

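View pics/w1b.png

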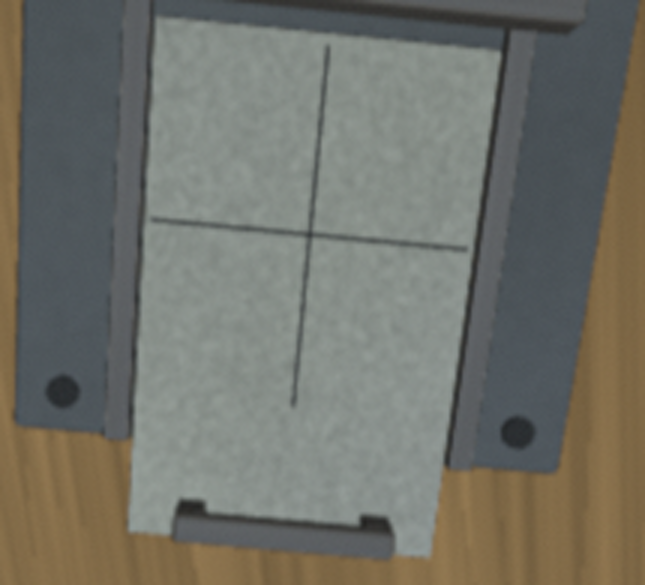

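Run:
```python
from h import *
import pickle; c=pickle.load(open('w1.pkl','rb'))
A=lambda a:np.array(a)/6+[255-.42,235-.42]
B=lambda a:np.array(a)/3+[195-.33,-.33]
def show(l,P):
    n=len(P);print(l,P[:,:2].round(4).tolist(),'c',P.mean(0)[:2].round(4),[ (round(float(np.linalg.norm(P[(i+1)%n]-P[i])),4),round(float(np.degrees(np.arctan2(*(P[(i+1)%n]-P[i])[[1,0]]))),1)) for i in range(n)])
show('block',unproj('w',A([(94,107),(298,107),(297,529),(98,529)]),.024,c))
show('bed',unproj('w',B([(153,17),(502,49),(432,556),(130,532)]),.042,c))
show('long',unproj('w',B([(293,406),(328,45)]),.042,c))
show('cross line',unproj('w',B([(151,219),(467,248)]),.042,c))
show('cross',unproj('w',B([(310,235)]),.042,c))
show('pull top edge bottom',unproj('w',B([(176,540),(392,556)]),.070,c))
show('pull top face',unproj('w',B([(178,515),(394,532)]),.084,c))
show('base',unproj('w',B([(15,424),(558,470)]),.030,c))
show('railend inner top',unproj('w',B([(130,438),(449,466)]),.044,c))
```

```text
block [[0.4407, -0.1939], [0.4979, -0.2006], [0.4844, -0.3391], [0.4248, -0.3321]] c [ 0.4619 -0.2664] [(0.0575, -6.7), (0.1392, -95.5), (0.0601, 173.3), (0.1391, 83.4)]
bed [[0.454, 0.1738], [0.607, 0.1435], [0.5608, -0.0854], [0.4088, -0.0551]] c [0.5077 0.0442] [(0.156, -11.2), (0.2335, -101.4), (0.155, 168.7), (0.2334, 78.8)]
long [[0.4979, -0.0019], [0.53, 0.154]] c [0.5139 0.076 ] [(0.1591, 78.4), (0.1591, -101.6)]
cross line [[0.441, 0.0912], [0.5869, 0.0615]] c [0.514  0.0763] [(0.1488, -11.5), (0.1488, 168.5)]
cross [[0.514, 0.0757]] c [0.514  0.0757] [(0.0, 0.0)]
pull top edge bottom [[0.4343, -0.0558], [0.5375, -0.0758]] c [ 0.4859 -0.0658] [(0.1051, -11.0), (0.1051, 169.0)]
pull top face [[0.4383, -0.041], [0.5379, -0.0607]] c [ 0.4881 -0.0509] [(0.1015, -11.2), (0.1015, 168.8)]
base [[0.3578, 0.0041], [0.6296, -0.0508]] c [ 0.4937 -0.0234] [(0.2773, -11.4), (0.2773, 168.6)]
railend inner top [[0.4162, -0.0079], [0.5719, -0.0399]] c [ 0.4941 -0.0239] [(0.159, -11.6), (0.159, 168.4)]
```

Run:
```python
from h import *
s=bot.read_state();p,M=tool(s); print(p,np.degrees(np.arctan2(M[1,2],M[0,2])),s['joint_velocities'].round(2))
c=cam('wrist');print(c[3])
im=bot.get_image('wrist'); cv2.imwrite('pics/w2.png',im[:,:,::-1])
import pickle; print(pickle.load(open('w1.pkl','rb'))[3]); pickle.dump(c,open('w2.pkl','wb'))
crop('pics/w2.png','pics/w2a.png',255,235,65,100,6)
crop('pics/w2.png','pics/w2b.png',195,0,215,195,3)
```

```text
[ 0.47555158 -0.0225246   0.43069796] -6.542732606513389 [ 3.71 -0.78  2.1   2.57  0.34  8.21]
[0.48527657 0.0546844  0.57221099]
[0.48527657 0.0546844  0.57221099]
```

View pics/w2a.png

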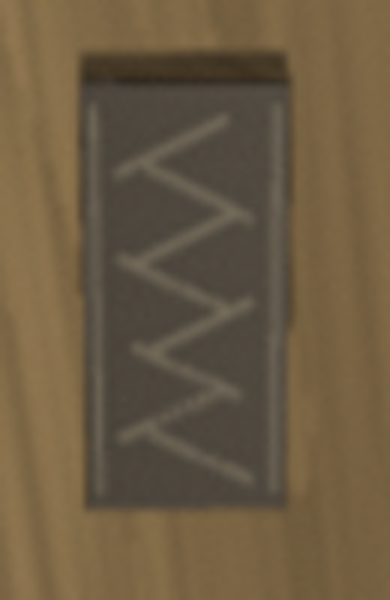

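View pics/w2b.png

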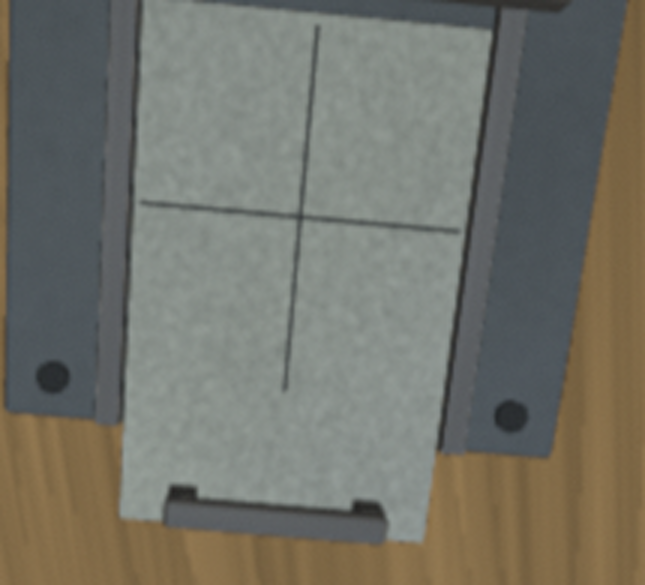

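Run:
```python
from h import *
import pickle; c2=pickle.load(open('w2.pkl','rb'))
c1=(c2[0],c2[1],c2[2],np.array([ 0.48216628, 0.059485  , 0.5734508 ]),R.from_euler('xyz',[ 1.62661927e+02, -5.98241243e-02, -6.33179384e+00],degrees=True).as_matrix())
A=lambda a:np.array(a)/6+[255-.42,235-.42]
B=lambda a:np.array(a)/3+[195-.33,-.33]
def show(l,P):
    n=len(P);print(l,'c',P.mean(0)[:2].round(4),[ (round(float(np.linalg.norm(P[(i+1)%n]-P[i])),4),round(float(np.degrees(np.arctan2(*(P[(i+1)%n]-P[i])[[1,0]]))),1)) for i in range(n)])
show('block1',unproj('w',A([(94,107),(298,107),(297,529),(98,529)]),.024,c1))
show('block2',unproj('w',A([(82,84),(289,84),(286,506),(88,506)]),.024,c2))
show('cross1',unproj('w',B([(310,235)]),.042,c1))
show('cross2',unproj('w',B([(301,216)]),.042,c2))
show('cross line2',unproj('w',B([(141,202),(459,231)]),.042,c2))
show('long2',unproj('w',B([(285,390),(318,26)]),.042,c2))
show('base1',unproj('w',B([(15,424),(558,470)]),.030,c1))
show('base2',unproj('w',B([(5,412),(551,457)]),.030,c2))
```

```text
block1 c [ 0.4598 -0.258 ] [(0.0575, -6.4), (0.1385, -95.3), (0.06, 173.6), (0.1385, 83.7)]
block2 c [ 0.4597 -0.2585] [(0.0582, -6.7), (0.1381, -95.9), (0.0595, 173.3), (0.1381, 83.6)]
cross1 c [0.5104 0.0838] [(0.0, 0.0)]
cross2 c [0.5107 0.0844] [(0.0, 0.0)]
cross line2 c [0.5105 0.0842] [(0.1491, -11.4), (0.1491, 168.6)]
long2 c [0.5105 0.0841] [(0.1589, 78.6), (0.1589, -101.4)]
base1 c [ 0.4904 -0.0154] [(0.2776, -11.2), (0.2776, 168.8)]
base2 c [ 0.4901 -0.0166] [(0.2777, -11.3), (0.2777, 168.7)]
```

Run:
```python
from h import *
s=bot.read_state();p,M=tool(s); print(p,np.degrees(np.arctan2(M[1,2],M[0,2])))
print(delta(p,M,[.459,-.260,.13],down(-6.4)))
```

```text
[ 0.47404723 -0.01954482  0.4305453 ] -6.603764938484157
(array([-0.03,  0.  ,  0.02]), array([ 1.5054, -1.1996,  0.0635]))
```

>>> servo_tool([
  [[0,0,0],[0.15,-0.15,0.008],-1],
  [[0,0,0],[0.15,-0.15,0.008],-1],
  [[0,0,0],[0.15,-0.15,0.008],-1],
  [[0,0,0],[0.15,-0.15,0.008],-1],
  [[0,0,0],[0.15,-0.15,0.008],-1],
  [[0,0,0],[0.15,-0.15,0.008],-1],
  [[0,0,0],[0.15,-0.15,0.008],-1],
  [[0,0,0],[0.15,-0.15,0.008],-1],
  [[0,0,0],[0.15,0,0],-1],
  [[0,0,0],[0.15,0,0],-1],
  [[0,0,0],[0,0,0],-1],
  [[0,0,0],[0,0,0],-1],
])

```text
t: 5.45
tcp_pos: [0.4594, -0.2552, 0.1323]
tool_rot: [-23.3, 89.9, -29.6]
wrist_force: [1.0, -0.7, -0.5]
grip_width: 0.0854
```

Run:
```python
from h import *
s=bot.read_state();p,M=tool(s); print(p,np.degrees(np.arctan2(M[1,2],M[0,2])),s['joint_velocities'].round(2))
c=cam('wrist');print(c[3])
im=bot.get_image('wrist'); cv2.imwrite('pics/w3.png',im[:,:,::-1])
import pickle; pickle.dump(c,open('w3.pkl','wb'))
```

```text
[ 0.45944824 -0.25523113  0.13227378] -6.247194557816315 [-0.03 -0.78 -0.88 -0.12 -0.19 -0.13]
[ 0.46889516 -0.17869779  0.27415833]
```

View pics/w3.png

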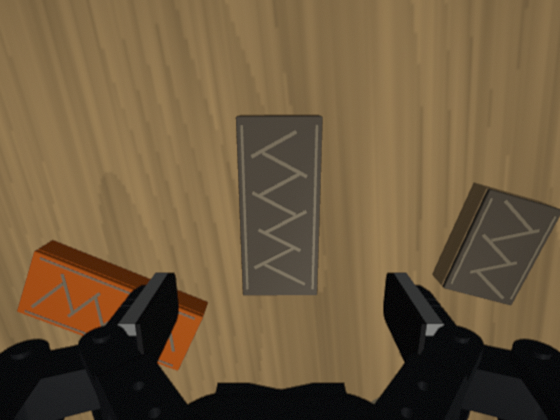

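Run:
```python
from h import *
import pickle; c=pickle.load(open('w3.pkl','rb'))
P=unproj('w',[(237,117),(322,117),(317.5,294),(243,294)],.024,c);print(P.round(4),P.mean(0),np.degrees(np.arctan2(*(P[0]+P[1]-P[2]-P[3])[[1,0]])),np.linalg.norm(P[0]-P[1]),np.linalg.norm(P[1]-P[2]))
p,M=tool(); t=P.mean(0); t[2]=-.001
print(p,delta(p,M,t,down(-6.4)))
```

```text
[[ 0.4384 -0.1878  0.024 ]
 [ 0.4962 -0.1942  0.024 ]
 [ 0.4824 -0.3309  0.024 ]
 [ 0.4231 -0.3243  0.024 ]] [ 0.46003304 -0.25932955  0.024     ] 83.91466322148206 0.05821214037899746 0.13740015426096677
[ 0.45978558 -0.25550918  0.13270868] (array([0.03, 0.02, 0.01]), array([ 0.6686, -0.0181,  0.0018]))
```

>>> servo_tool([
  [[0,0,0],[0.13,-0.01,0.001],-1],
  [[0,0,0],[0.13,-0.01,0.001],-1],
  [[0,0,0],[0.13,0,0],-1],
  [[0,0,0],[0.13,0,0],-1],
  [[0,0,0],[0.1,0,0],-1],
  [[0,0,0],[0.04,0,0],-1],
  [[0,0,0],[0,0,0],1],
  [[0,0,0],[0,0,0],1],
  [[0,0,0],[0,0,0],1],
  [[0,0,0],[0,0,0],1],
], force=50)

```text
t: 6.75
tcp_pos: [0.4595, -0.2597, 0.0005]
tool_rot: [-26.7, 89.9, -33.0]
wrist_force: [-0.2, -0.5, 6.3]
grip_width: 0.059
```

>>> servo_tool([
  [[0,0,0],[-0.05,0,0],1],
  [[0,0,0],[-0.15,0,0],1],
  [[0,0,0],[-0.2,0,0],1],
  [[0,0,0],[-0.2,0,0],1],
  [[0,0,0],[-0.1,0,0],1],
  [[0,0,0],[0,0,0],1],
])

```text
t: 7.5
tcp_pos: [0.4597, -0.26, 0.1414]
tool_rot: [-27.8, 89.7, -34.0]
wrist_force: [1.1, 0.5, -2.5]
grip_width: 0.0587
```

Run:
```python
from h import *
s=bot.read_state();p,M=tool(s); print(p,np.degrees(np.arctan2(M[1,2],M[0,2])),s['joint_velocities'].round(2),s['wrist_force'],s['grip_width'])
c=cam('wrist');print(c[3])
im=bot.get_image('wrist'); cv2.imwrite('pics/w4.png',im[:,:,::-1])
import pickle; pickle.dump(c,open('w4.pkl','wb'))
print(delta(p,M,[.5106,.0842,.14],down(-11.3)))
```

```text
[ 0.45969295 -0.25995168  0.14135127] -6.27086189119434 [-0.09  2.14  2.55  0.04 -1.04 -0.03] [ 1.06819435  0.53614102 -2.53736609] 0.058717700921058734
[ 0.46876955 -0.18315746  0.28311209]
(array([0.84, 0.04, 0.02]), array([0.0034, 1.7383, 0.065 ]))
```

View pics/w4.png

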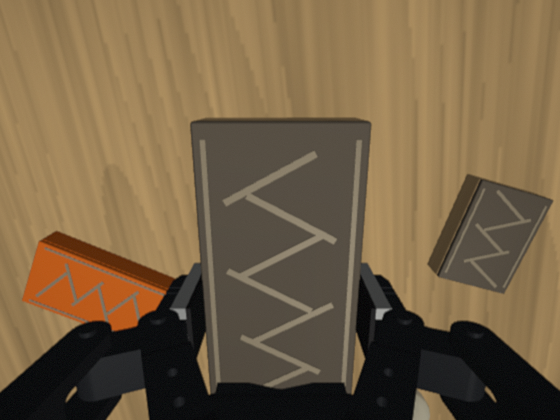

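Run:
```python
from h import *
import pickle; c=pickle.load(open('w4.pkl','rb'))
p,M=tool()
P=unproj('w',[(192,123),(370,123)],p[2]+.0235,c); print(((P-p)@M).round(4))
M2=down(-11.2)
print(M2.T@(np.array([.5106,.0842,.14])-p)/.2)
```

```text
[[-0.0236  0.0688 -0.0269]
 [-0.0235  0.0687  0.0318]]
[-4.37789666e-04  1.73529302e+00 -7.90355791e-02]
```

>>> servo_tool([
  [[0.82,0,0],[0,0.08,0],1],
  [[0,0,0],[0,0.21,-0.01],1],
  [[0,0,0],[0,0.21,-0.012],1],
  [[0,0,0],[0,0.21,-0.012],1],
  [[0,0,0],[0,0.21,-0.012],1],
  [[0,0,0],[0,0.21,-0.012],1],
  [[0,0,0],[0,0.21,-0.012],1],
  [[0,0,0],[0,0.2,-0.012],1],
  [[0,0,0],[0,0.15,-0.007],1],
  [[0,0,0],[0,0.05,0],1],
  [[0,0,0],[0,0,0],1],
  [[0,0,0],[0,0,0],1],
])

```text
t: 9.05
tcp_pos: [0.5068, 0.0848, 0.1387]
tool_rot: [-141.1, 89.9, -152.3]
wrist_force: [-0.2, 0.3, -1.3]
grip_width: 0.0587
```

Run:
```python
from h import *
s=bot.read_state();p,M=tool(s); print(p,np.degrees(np.arctan2(M[1,2],M[0,2])),s['joint_velocities'].round(2))
c=cam('wrist')
im=bot.get_image('wrist'); cv2.imwrite('pics/w5.png',im[:,:,::-1])
for n in('side','top'):
    cv2.imwrite(f'pics/{n}5.png',bot.get_image(n)[:,:,::-1])
import pickle; pickle.dump((c,p,M),open('w5.pkl','wb'))
crop('pics/side5.png','pics/s5.png',200,110,140,160)
```

```text
[0.50683713 0.08477    0.13874837] -11.225103856585307 [-0.47 -0.39 -0.13  0.11  0.05  0.1 ]
```

View pics/w5.png

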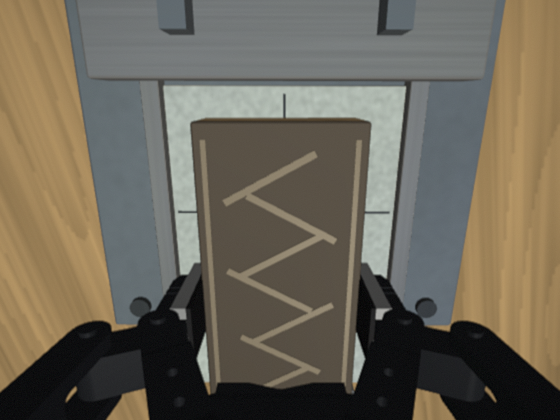

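View pics/s5.png

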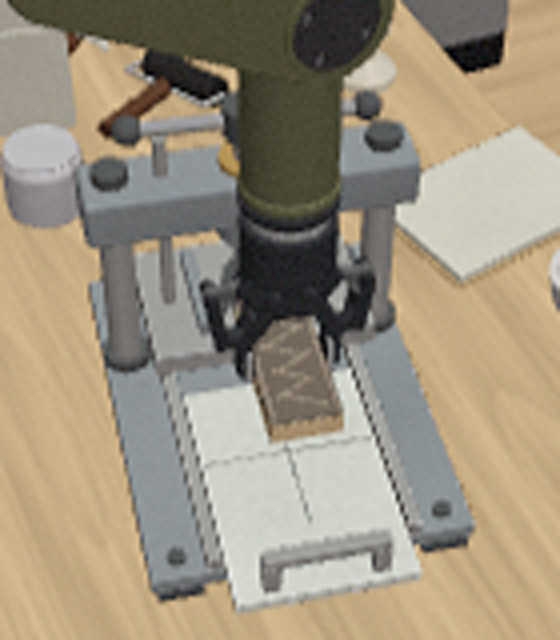

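Run:
```python
from h import *
import pickle; c,p,M=pickle.load(open('w5.pkl','rb'))
f=lambda uv,z: ((unproj('w',uv,z,c)-p)@M).round(4)
print('block front top',f([(192,123),(370,123)],p[2]+.0235).tolist())
print('block front bot',f([(204,119.5),(358,119.5)],p[2]).tolist())
print('long line',f([(284.3,94),(284.5,117)],.042).tolist())
print('cross line',f([(179,211.5),(198,211.5),(366,212),(389,212)],.042).tolist())
print('board back corners',f([(163,86),(406,86)],.042).tolist())
print('rail inner fronts etc',f([(166,120),(402,120)],.042).tolist())
```

```text
block front top [[-0.0235, 0.0694, -0.0276], [-0.0236, 0.0694, 0.0303]]
block front bot [[-0.0, 0.0692, -0.0286], [-0.0001, 0.0692, 0.0314]]
long line [[0.0967, 0.0797, 0.0037], [0.0967, 0.0654, 0.0039]]
cross line [[0.0968, 0.0006, -0.0707], [0.0968, 0.0006, -0.0572], [0.0967, 0.0002, 0.0618], [0.0967, 0.0001, 0.0781]]
board back corners [[0.0968, 0.0846, -0.0736], [0.0966, 0.0845, 0.0812]]
rail inner fronts etc [[0.0968, 0.0636, -0.0737], [0.0966, 0.0634, 0.0808]]
```

>>> servo_tool([
  [[0,0,0],[0.1,0.005,0.012],1],
  [[0,0,0],[0.15,0,0],1],
  [[0,0,0],[0.1,0,0],1],
  [[0,0,0],[0.06,0,0],1],
  [[0,0,0],[0.02,0,0],1],
  [[0,0,0],[0,0,0],1],
  [[0,0,0],[0,0,0],1],
])

```text
t: 10.07
tcp_pos: [0.5107, 0.0863, 0.0541]
tool_rot: [15.4, 89.9, 4.2]
wrist_force: [-0.3, -0.8, -1.5]
grip_width: 0.059
```

Run:
```python
from h import *
s=bot.read_state();p,M=tool(s); print(p,np.degrees(np.arctan2(M[1,2],M[0,2])),s['joint_velocities'].round(2),s['wrist_force'])
c=cam('wrist')
im=bot.get_image('wrist'); cv2.imwrite('pics/w6.png',im[:,:,::-1])
cv2.imwrite('pics/side6.png',bot.get_image('side')[:,:,::-1])
import pickle; pickle.dump((c,p,M),open('w6.pkl','wb'))
crop('pics/w6.png','pics/w6a.png',150,40,270,200,3)
```

```text
[0.51067012 0.08631775 0.054052  ] -11.191693707767053 [ 0.2  -0.18  0.04 -0.03 -0.1   0.03] [-0.28154049 -0.81076361 -1.54796916]
```

View pics/w6a.png

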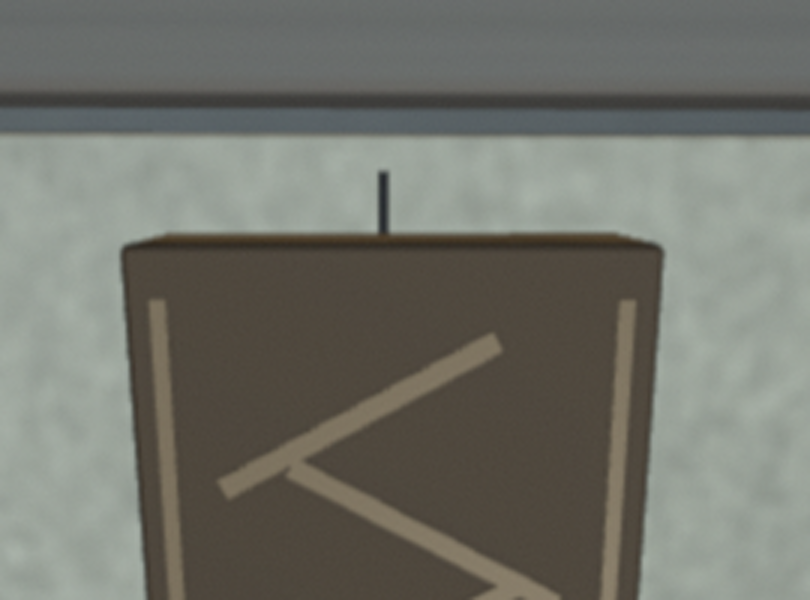

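Run:
```python
from h import *
import pickle; c,p,M=pickle.load(open('w6.pkl','rb'))
f=lambda uv,z: ((unproj('w',uv,z,c)-p)@M).round(4)
q=lambda a:np.array(a)/3+[150-.33,40-.33]
print('front top',f(q([(122,247),(663,247)]),p[2]+.0235).tolist())
print('front bot',f(q([(165,235),(620,235)]),p[2]).tolist())
print('line',f(q([(383,172),(383,234)]),.042).tolist())
print('backedge',f(q([(383,134)]),.042).tolist())
```

```text
front top [[-0.0235, 0.0698, -0.0281], [-0.0234, 0.0697, 0.0306]]
front bot [[-0.0, 0.0698, -0.0283], [0.0001, 0.0697, 0.0307]]
line [[0.0121, 0.0776, -0.0001], [0.0121, 0.0693, -0.0001]]
backedge [[0.0121, 0.0826, -0.0001]]
```

View pics/w6.png

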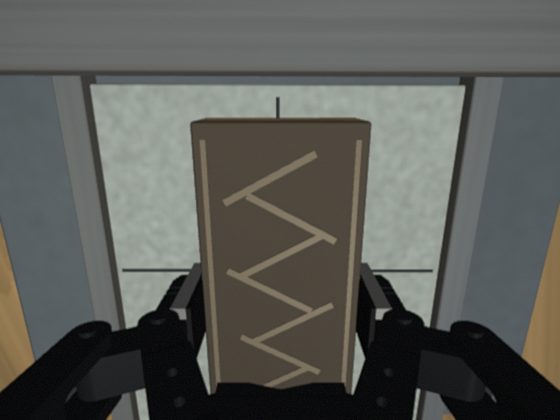

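Run:
```python
from h import *
import pickle; c,p,M=pickle.load(open('w6.pkl','rb'))
f=lambda uv,z: ((unproj('w',uv,z,c)-p)@M).round(4)
g=cv2.cvtColor(cv2.imread('pics/w6.png'),cv2.COLOR_BGR2GRAY).astype(float)
for a in((140,185),(385,430)):
    col=g[255:285,a[0]:a[1]].mean(1); r=255+np.argmin(col); w=col.max()-col; k=w>.4*w.max(); print(r,(w[k]*np.arange(255,285)[k]).sum()/w[k].sum())
print(f([(160,270),(410,270.5)],.042).tolist(), f([(123,270),(433,270.5)],.042).tolist())
```

```text
270 275.1117276403649
270 270.438799249531
[[0.012, -0.0018, -0.0568], [0.0122, -0.0022, 0.0636]] [[0.0119, -0.0017, -0.0746], [0.0122, -0.0023, 0.0747]]
```

>>> servo_tool([
  [[0,0,0],[0,-0.0085,-0.0065],1],
  [[0,0,0],[0.03,0,0],1],
  [[0,0,0],[0.02,0,0],1],
  [[0,0,0],[0.006,0,0],1],
  [[0,0,0],[0.002,0,0],1],
  [[0,0,0],[0,0,0],1],
  [[0,0,0],[0,0,0],1],
])

```text
t: 11.05
tcp_pos: [0.5081, 0.0849, 0.0426]
tool_rot: [-19.1, 90.0, -30.3]
wrist_force: [-2.7, -0.1, 9.0]
grip_width: 0.0592
```

Run:
```python
from h import *
s=bot.read_state();p,M=tool(s); print(p,np.degrees(np.arctan2(M[1,2],M[0,2])),s['wrist_force'])
c=cam('wrist')
im=bot.get_image('wrist'); cv2.imwrite('pics/w7.png',im[:,:,::-1])
import pickle; pickle.dump((c,p,M),open('w7.pkl','wb'))
crop('pics/w7.png','pics/w7a.png',150,40,270,200,3)
```

```text
[0.50814143 0.08485497 0.04255235] -11.189673085510586 [-2.74214929 -0.12122521  8.97514395]
```

View pics/w7a.png

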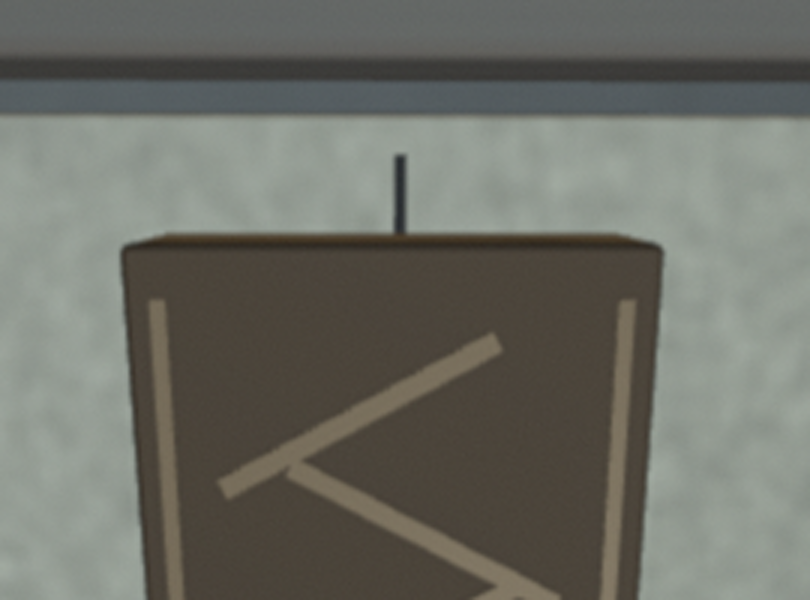

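>>> servo_tool([
  [[0,0,0],[-0.015,0,0],1],
  [[0,0,0],[0,0,0.004],1],
  [[0,0,0],[0,0,0],1],
  [[0,0,0],[0,0,0],1],
])

```text
t: 11.6
tcp_pos: [0.509, 0.0847, 0.0444]
tool_rot: [-165.9, 90.0, -177.1]
wrist_force: [-0.1, -0.8, -1.6]
grip_width: 0.0592
```

Run:
```python
from h import *
s=bot.read_state();p,M=tool(s); print(p,np.degrees(np.arctan2(M[1,2],M[0,2])),s['wrist_force'])
im=bot.get_image('wrist'); cv2.imwrite('pics/w8.png',im[:,:,::-1])
crop('pics/w8.png','pics/w8a.png',150,40,270,200,3)
```

```text
[0.50900499 0.08470911 0.04438362] -11.191935618658748 [-0.10394142 -0.84849534 -1.55856159]
```

View pics/w8a.png

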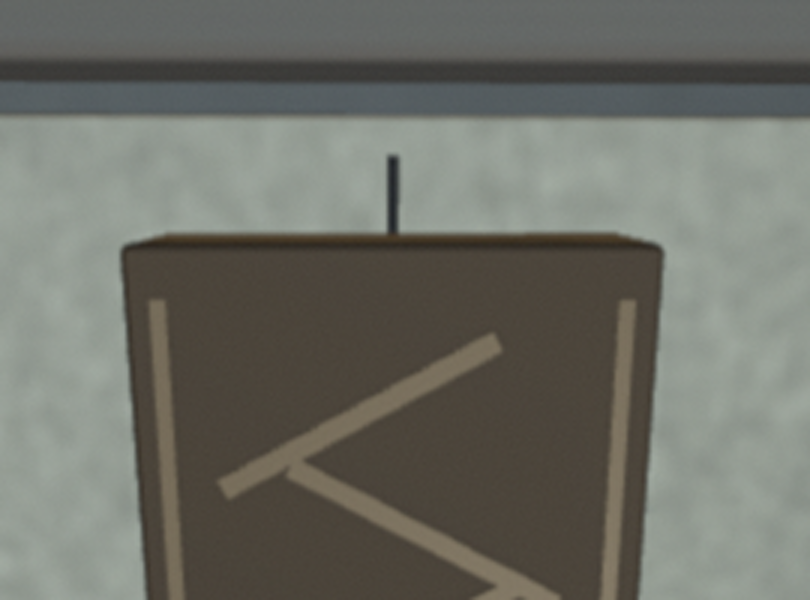

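>>> servo_tool([
  [[0,0,0],[0.009,0,0],1],
  [[0,0,0],[0,0,0],1],
  [[0,0,0],[0,0,0],0.2],
  [[0,0,0],[0,0,0],-0.6],
  [[0,0,0],[0,0,0],-0.8],
  [[0,0,0],[0,0,0],-0.9],
  [[0,0,0],[-0.05,0,0],-0.9],
  [[0,0,0],[-0.15,0,0],-0.9],
  [[0,0,0],[-0.2,0,0],-0.9],
  [[0,0,0],[-0.1,0,0],-0.9],
  [[0,0,0],[0,0,0],-0.9],
])

```text
t: 13.02
tcp_pos: [0.5107, 0.0849, 0.1452]
tool_rot: [16.2, 89.7, 5.0]
wrist_force: [0.3, -0.4, -0.4]
grip_width: 0.0811
```

Run:
```python
from h import *
s=bot.read_state();p,M=tool(s); print(p,np.degrees(np.arctan2(M[1,2],M[0,2])),s['wrist_force'])
c=cam('wrist')
im=bot.get_image('wrist'); cv2.imwrite('pics/w9.png',im[:,:,::-1])
cv2.imwrite('pics/side9.png',bot.get_image('side')[:,:,::-1])
import pickle; pickle.dump((c,p,M),open('w9.pkl','wb'))
crop('pics/side9.png','pics/s9.png',200,110,140,160)
```

```text
[0.51074854 0.08485549 0.14524577] -11.194688214802639 [ 0.27436048 -0.41750573 -0.41881202]
```

View pics/w9.png

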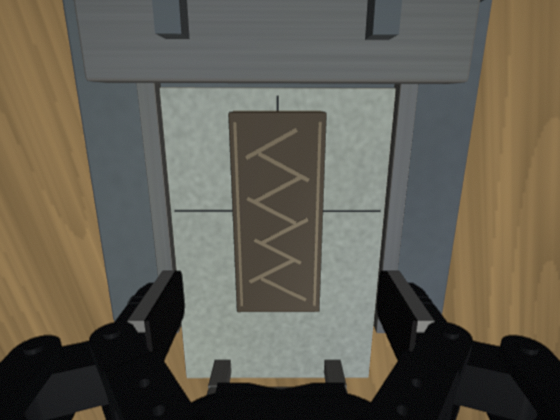

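View pics/s9.png

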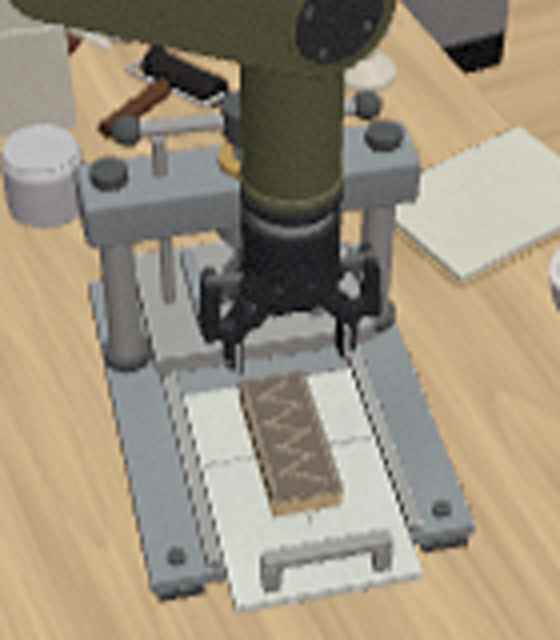

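Run:
```python
from h import *
p,M=tool(); print(delta(p,M,[.4824,-.0497,.13],down(78.8)))
```

```text
(array([-15.,  -0.,   0.]), array([ 0.0643, -0.6847,  0.0011]))
```

>>> servo_tool([
  [[0,0,0],[0,-0.17,0],0],
  [[0,0,0],[0,-0.25,0],0],
  [[0,0,0],[0,-0.2,0],0],
  [[0,0,0],[0,-0.065,0],0],
  [[-1,0,0],[0,0,0],0],
  [[-1,0,0],[0,0,0],0],
  [[-1,0,0],[0,0,0],0],
  [[-1,0,0],[0,0,0],0],
  [[-1,0,0],[0,0,0],0],
  [[-1,0,0],[0,0,0],0],
  [[-1,0,0],[0,0,0],0],
  [[-1,0,0],[0,0,0],0],
])

```text
t: 14.62
tcp_pos: [0.4821, -0.0487, 0.142]
tool_rot: [114.6, 89.9, 151.6]
wrist_force: [0.8, -0.4, 0.7]
grip_width: 0.0424
```

>>> servo_tool([
  [[-1,0,0],[0,0,0],0],
  [[-1,0,0],[0,0,0],0],
  [[-1,0,0],[0,0,0],0],
  [[-1,0,0],[0,0,0],0],
  [[-1,0,0],[0,0,0],0],
  [[-1,0,0],[0,0,0],0],
  [[-1,0,0],[0,0,0],0],
  [[0,0,0],[0,0,0],0],
  [[0,0,0],[0,0,0],0],
])

```text
t: 15.75
tcp_pos: [0.4823, -0.0492, 0.1424]
tool_rot: [77.4, 89.9, 156.2]
wrist_force: [-0.9, -0.7, 0.0]
grip_width: 0.043
```

Run:
```python
from h import *
s=bot.read_state();p,M=tool(s); print(p,np.degrees(np.arctan2(M[1,2],M[0,2])),s['wrist_force'],s['joints'].round(0))
c=cam('wrist')
im=bot.get_image('wrist'); cv2.imwrite('pics/w10.png',im[:,:,::-1])
import pickle; pickle.dump((c,p,M),open('w10.pkl','wb'))
```

```text
[ 0.48232201 -0.04917411  0.14242347] 78.73337175231448 [-0.8680123  -0.65464516  0.04523051] [-11.  16. 104.   0.  60. -90.]
```

View pics/w10.png

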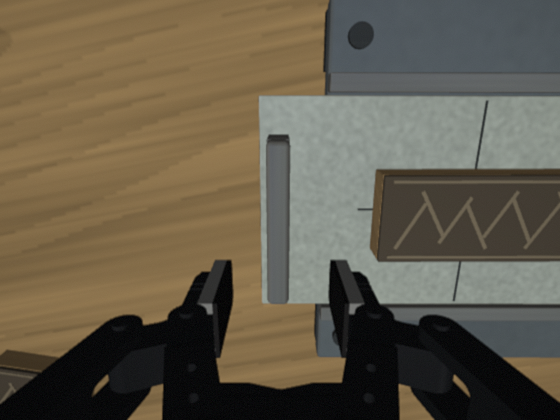

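Run:
```python
from h import *
import pickle; c,p,M=pickle.load(open('w10.pkl','rb'))
f=lambda uv,z: ((unproj('w',uv,z,c)-p)@M).round(4)
print(f([(268,143),(289,143),(268,302),(287,302)],.084).tolist())
```

```text
[[0.0585, 0.051, -0.0061], [0.0585, 0.051, 0.0057], [0.0584, -0.0507, -0.0072], [0.0584, -0.0507, 0.0051]]
```

>>> servo_tool([
  [[0,0,0],[0.15,0,-0.005],0],
  [[0,0,0],[0.15,0,0],0],
  [[0,0,0],[0.1,0,0],0],
  [[0,0,0],[0.03,0,0],0],
  [[0,0,0],[0,0,0],0],
  [[0,0,0],[0,0,0],0.6],
  [[0,0,0],[0,0,0],1],
  [[0,0,0],[0,0,0],1],
], force=30)

```text
t: 16.8
tcp_pos: [0.4831, -0.051, 0.0578]
tool_rot: [-96.4, 89.9, -17.6]
wrist_force: [-0.1, -0.8, 5.9]
grip_width: 0.0134
```

Run:
```python
from h import *
s=bot.read_state();p,M=tool(s); print(p,np.degrees(np.arctan2(M[1,2],M[0,2])),s['wrist_force'],s['joints'].round(0),s['grip_width'])
```

```text
[ 0.4831142  -0.05095818  0.05784185] 78.80581126599463 [-0.12649692 -0.79882735  5.92511995] [-11.  23. 110.  -0.  48. -90.] 0.013422203140640356
```

>>> servo_tool([
  [[0,0,0],[0,0,0.02],1],
  [[0,0,0],[0,0,0.04],1],
  [[0,0,0],[0,0,0.06],1],
  [[0,0,0],[0,0,0.07],1],
  [[0,0,0],[0,0,0.07],1],
  [[0,0,0],[0,0,0.07],1],
  [[0,0,0],[0,0,0.07],1],
  [[0,0,0],[0,0,0.07],1],
  [[0,0,0],[0,0,0.06],1],
  [[0,0,0],[0,0,0.04],1],
  [[0,0,0],[0,0,0.02],1],
  [[0,0,0],[0,0,0],1],
])

```text
t: 18.3
tcp_pos: [0.5055, 0.0636, 0.0578]
tool_rot: [-153.3, 89.8, -74.4]
wrist_force: [-0.9, -6.9, 7.6]
grip_width: 0.0139
```

Run:
```python
from h import *
s=bot.read_state();p,M=tool(s); print(p,np.degrees(np.arctan2(M[1,2],M[0,2])),s['wrist_force'],M.T@s['wrist_force'],s['grip_width'])
print(np.array(p)-[0.4831,-.051,.0578])
```

```text
[0.50545141 0.06355329 0.05782249] 78.898486295671 [-0.89171597 -6.93081172  7.58112591] [-7.56168159 -0.46971926 -6.99321913] 0.013928509737903182
[2.23514131e-02 1.14553289e-01 2.24915495e-05]
```

>>> servo_tool([
  [[0,0,0],[0,0,0.03],1],
  [[0,0,0],[0,0,0.05],1],
  [[0,0,0],[0,0,0.05],1],
  [[0,0,0],[0,0,0.03],1],
  [[0,0,0],[0,0,0.015],1],
  [[0,0,0],[0,0,0.008],1],
  [[0,0,0],[0,0,0.008],1],
  [[0,0,0],[0,0,0],1],
])

```text
t: 19.3
tcp_pos: [0.5124, 0.1002, 0.0578]
tool_rot: [-168.8, 89.8, -89.9]
wrist_force: [-1.0, -9.6, 8.8]
grip_width: 0.0135
```

Run:
```python
from h import *
s=bot.read_state();p,M=tool(s); print(p,M.T@s['wrist_force'],s['grip_width'])
print(np.linalg.norm(np.array(p)-[0.4831,-.051,.0578]))
im=bot.get_image('wrist'); cv2.imwrite('pics/w11.png',im[:,:,::-1])
```

```text
[0.51240512 0.10020719 0.05783489] [-8.79708398 -0.84160813 -9.66440012] 0.013519171751454315
0.15402079379181802
```

View pics/w11.png

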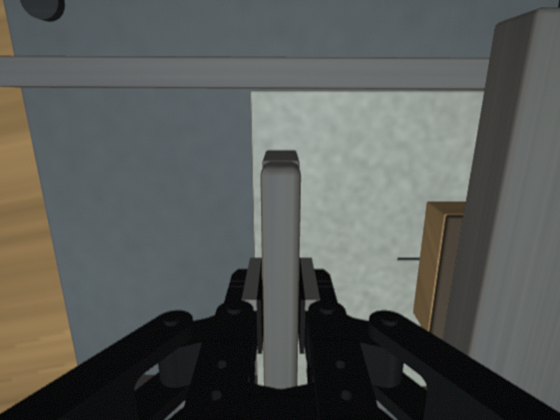

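>>> servo_tool([
  [[0,0,0],[0,0,0.006],1],
  [[0,0,0],[0,0,0.006],1],
  [[0,0,0],[0,0,0.006],1],
  [[0,0,0],[0,0,0],1],
])

```text
t: 19.85
tcp_pos: [0.5128, 0.1022, 0.0578]
tool_rot: [-175.3, 89.6, -96.4]
wrist_force: [-2.1, -16.3, 8.9]
grip_width: 0.0137
```

>>> servo_tool([
  [[0,0,0],[0,0,0.006],1],
  [[0,0,0],[0,0,0.006],1],
  [[0,0,0],[0,0,0],1],
])

```text
t: 20.23
tcp_pos: [0.5127, 0.1023, 0.0578]
tool_rot: [-179.3, 89.4, -100.3]
wrist_force: [-2.6, -24.3, 10.8]
grip_width: 0.0135
```

>>> servo_tool([
  [[0,0,0],[0,0,-0.01],1],
  [[0,0,0],[0,0,0],0.5],
  [[0,0,0],[0,0,0],0],
  [[0,0,0],[0,0,0],0],
  [[0,0,0],[-0.1,0,0],0],
  [[0,0,0],[-0.25,0,0],0],
  [[0,0,0],[-0.28,0,0],0],
  [[0,0,0],[-0.28,0,0],0],
  [[0,0,0],[-0.28,0,0],0],
  [[0,0,0],[-0.28,0,0],0],
  [[0,0,0],[-0.1,0,0],0],
  [[0,0,0],[0,0,0],0],
])

```text
t: 21.72
tcp_pos: [0.5143, 0.1071, 0.3727]
tool_rot: [-68.3, 89.8, 10.5]
wrist_force: [-0.1, 0.4, 0.2]
grip_width: 0.0428
```

Run:
```python
from h import *
s=bot.read_state();p,M=tool(s); print(p,np.degrees(np.arctan2(M[1,2],M[0,2])),s['wrist_force'])
cv2.imwrite('pics/side12.png',bot.get_image('side')[:,:,::-1])
crop('pics/side12.png','pics/s12.png',200,110,140,160)
a=np.radians(165.4); print(delta(p,M,[.5393+.07*np.cos(a),.237+.07*np.sin(a),.37],down(75.4)))
```

```text
[0.5142856  0.10708625 0.37270651] 78.85214986803905 [-0.0984363   0.4444924   0.16170938]
(array([0.58, 0.02, 0.04]), array([0.0132, 0.3523, 0.6825]))
```

View pics/s12.png

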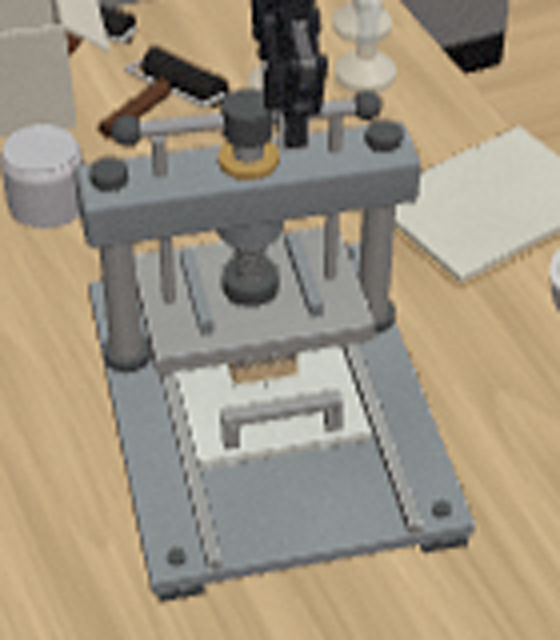

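>>> servo_tool([
  [[0,0,0],[0,0.07,0.12],0],
  [[0,0,0],[0,0.1,0.2],0],
  [[0,0,0],[0,0.1,0.2],0],
  [[0,0,0],[0,0.08,0.16],0],
  [[0.58,0,0],[0,0,0],0],
  [[0,0,0],[0,0,0],0],
  [[0,0,0],[0,0,0],0],
])

```text
t: 22.65
tcp_pos: [0.4708, 0.2531, 0.3695]
tool_rot: [130.5, 89.9, -154.1]
wrist_force: [-0.7, -0.7, 0.3]
grip_width: 0.0426
```

Run:
```python
from h import *
s=bot.read_state();p,M=tool(s); print(p,np.degrees(np.arctan2(M[1,2],M[0,2])),s['joint_velocities'].round(1),s['joints'].round(0))
c=cam('wrist')
im=bot.get_image('wrist'); cv2.imwrite('pics/w13.png',im[:,:,::-1])
import pickle; pickle.dump((c,p,M),open('w13.pkl','wb'))
```

```text
[0.47075862 0.25308911 0.36952284] 75.36880115440243 [-0.5 -0.3 -0.6  0.   0.2  0.2] [ 24.  10.  77.  -0.  93. -52.]
```

View pics/w13.png

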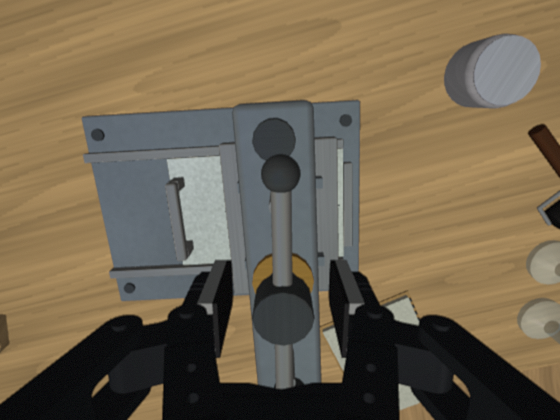

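Run:
```python
from h import *
import pickle; c,p,M=pickle.load(open('w13.pkl','rb'))
f=lambda uv,z: ((unproj('w',uv,z,c)-p)@M).round(4)
print('ball',f([(281,173)],.285),'bar pts',f([(272,195),(291,195),(271.5,255),(293,255)],.285).tolist(),'hub top',f([(283,316)],.305))
print('TCP,graspt px',proj('w',[p,p-[0,0,-.019],p-[0,0,.085]],c))
crop('pics/w13.png','pics/w13a.png',220,95,130,130,5)
```

```text
ball [[0.0846 0.0286 0.0014]] bar pts [[0.0846, 0.0139, -0.0046], [0.0845, 0.0138, 0.008], [0.0845, -0.0295, -0.0053], [0.0844, -0.0295, 0.0097]] hub top [[ 0.0644 -0.0652  0.0026]]
TCP,graspt px [[278.30391892 274.55969853]
 [277.954158   297.38000844]
 [279.21856902 214.88293917]]
```

View pics/w13a.png

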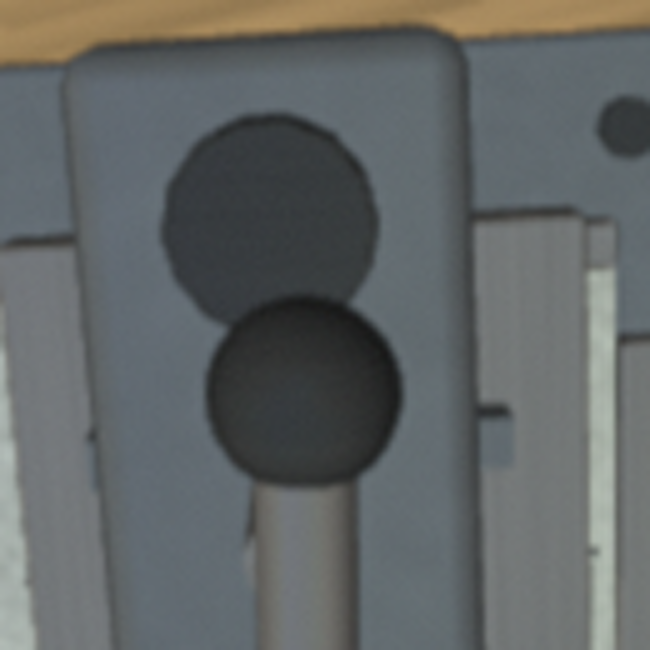

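Run:
```python
from h import *
import pickle; c,p,M=pickle.load(open('w13.pkl','rb'))
S=lambda a:np.array(a)/4+[210-.375,120-.375]
ax=np.array([.5393,.237]); off=np.array([.004,.004])
e=np.array([np.cos(np.radians(78.8)),np.sin(np.radians(78.8))]); n=np.array([-e[1],e[0]])
for q in([120,135],[296,112]):
    P=unproj('side',S([q]),.24)[0,:2]+off-ax; print('rod at crosshead press xy',P@e,P@n)
P=unproj('top',[[165+122/4,145+272/4]],.28)[0,:2]+off-ax; print('top',P@e,P@n)
for z in(.24,.25,.26,.27,.28):
    P=unproj('w',[(269.5,211),(269.5,203)],z,c)[:,:2]-ax; print(z,(P@e).round(4),(P@n).round(4))
crop('pics/side12.png','pics/s12a.png',225,125,85,45,9)
```

```text
rod at crosshead press xy -0.0002752564994836049 0.07414215832631851
rod at crosshead press xy -0.002932657951954482 -0.07644815352991378
top -0.009614400861233488 0.07733895694860378
0.24 [-0.0063 -0.0058] [0.0595 0.0662]
0.25 [-0.0057 -0.0053] [0.0626 0.0691]
0.26 [-0.0052 -0.0048] [0.0658 0.072 ]
0.27 [-0.0047 -0.0042] [0.0689 0.0749]
0.28 [-0.0041 -0.0037] [0.0721 0.0778]
```

View pics/s12a.png

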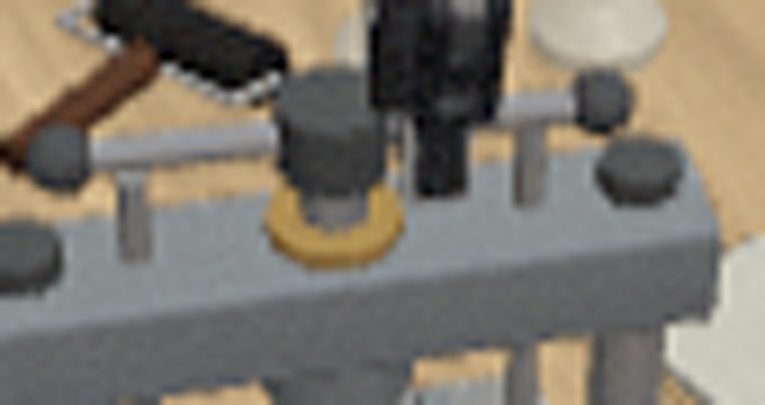

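>>> servo_tool([
  [[0,0,0],[0,-0.12,0],0],
  [[0,0,0],[0.1,0,0],0],
  [[0,0,0],[0.18,0,0],0],
  [[0,0,0],[0.15,0,0],0],
  [[0,0,0],[0.07,0,0],0],
  [[0,0,0],[0,0,0],0],
  [[0,0,0],[0,0,0],0],
])

```text
t: 23.58
tcp_pos: [0.4956, 0.2476, 0.2721]
tool_rot: [-54.9, 89.9, 20.4]
wrist_force: [0.8, 0.1, 1.6]
grip_width: 0.0426
```

Run:
```python
from h import *
s=bot.read_state();p,M=tool(s); print(p,np.degrees(np.arctan2(M[1,2],M[0,2])),s['wrist_force'])
d=p[:2]-[.5393,.237]; print('r',np.linalg.norm(d),np.degrees(np.arctan2(d[1],d[0])))
im=bot.get_image('wrist'); cv2.imwrite('pics/w14.png',im[:,:,::-1])
```

```text
[0.49560551 0.24758913 0.27214711] 75.31550726875592 [0.82005787 0.09224636 1.60326412]
r 0.044959292151780766 166.377309239329
```

View pics/w14.png

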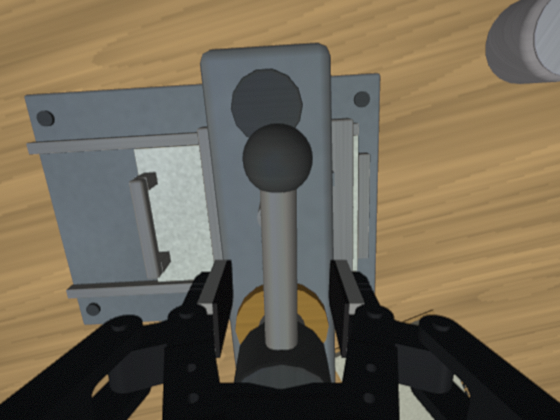

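>>> servo_tool([
  [[0,0,0],[0.018,0,0],0.4],
  [[0,0,0],[0,0,0],1],
  [[0,0,0],[0,0,0],1],
  [[0,0,0],[0,0,0],1],
], force=40)

```text
t: 24.12
tcp_pos: [0.4945, 0.2477, 0.2677]
tool_rot: [-38.2, 90.0, 37.2]
wrist_force: [-0.5, 1.1, 2.0]
grip_width: 0.0127
```

Run:
```python
from h import *
s=bot.read_state();p,M=tool(s); print(p,np.degrees(np.arctan2(M[1,2],M[0,2])),s['wrist_force'],s['moment'],s['grip_width'])
d=p[:2]-[.5393,.237]; print('r',np.linalg.norm(d),np.degrees(np.arctan2(d[1],d[0])))
```

```text
[0.49450736 0.24768703 0.26773765] 75.34785873952518 [-0.53977202  1.14662875  1.9915952 ] [0.10663306 0.07009744 0.14928234] 0.012708258450850695
r 0.04604990342949877 166.5807378848464
```

>>> servo_tool([
  [[0.5,0,0],[0.001,-0.0003,0.012],1],
  [[1,0,0],[0.0021,-0.0013,0.024],1],
  [[1,0,0],[0.0021,-0.0013,0.024],1],
  [[1,0,0],[0.0021,-0.0013,0.024],1],
  [[1,0,0],[0.0021,-0.0013,0.024],1],
  [[1,0,0],[0.0021,-0.0013,0.024],1],
  [[0,0,0],[0,0,0],1],
])

```text
t: 25.0
tcp_pos: [0.5079, 0.2705, 0.2654]
tool_rot: [38.4, 89.9, 80.8]
wrist_force: [-1.0, 2.3, 4.0]
grip_width: 0.0126
```

```bash
cat > st.py <<'E'
from h import *
s=bot.read_state();p,M=tool(s); za=np.degrees(np.arctan2(M[1,2],M[0,2]))
d=p[:2]-[.5393,.237]; r=np.linalg.norm(d); a=np.degrees(np.arctan2(d[1],d[0]))
print(s['t'],p.round(4),'zang',za.round(2),'th_yaw',np.radians(78.8-za).round(3),'th_pos',np.radians(168.8-a).round(3),'r',r.round(4),'F tool',(M.T@s['wrist_force']).round(1),'mom',(M.T@s['moment']).round(2),s['grip_width'],s['joints'].round(0))
E
python3 st.py
```

```text
25.0 [0.5079 0.2705 0.2654] zang 42.4 th_yaw 0.635 th_pos 0.623 r 0.0459 F tool [-4.   2.3  0.8] mom [-0.04 -0.13  0.44] 0.012566508521414759 [ 24.  16.  83.   0.  80. -19.]
```

>>> servo_tool([
  [[1,0,0],[0.0021,-0.0013,0.024],1],
  [[1,0,0],[0.0021,-0.0013,0.024],1],
  [[1,0,0],[0.0021,-0.0013,0.024],1],
  [[1,0,0],[0.0021,-0.0013,0.024],1],
  [[1,0,0],[0.0021,-0.0013,0.024],1],
  [[0.5,0,0],[0.001,-0.0003,0.012],1],
  [[0,0,0],[0,0,0],1],
])

```text
t: 25.88
tcp_pos: [0.5313, 0.2822, 0.2631]
tool_rot: [75.9, 89.9, 85.3]
wrist_force: [-1.5, 4.8, 4.2]
grip_width: 0.0127
```

```bash
python3 st.py
```

```text
25.875 [0.5313 0.2822 0.2631] zang 9.46 th_yaw 1.21 th_pos 1.2 r 0.0459 F tool [-4.2  5.  -0.7] mom [-0.05  0.21  0.78] 0.012688837841799689 [24. 18. 80.  0. 81. 14.]
```

>>> servo_tool([
  [[0.5,0,0],[0.001,-0.0003,0.012],1],
  [[0.5,0,0],[0.001,-0.0003,0.012],1],
  [[0.5,0,0],[0.001,-0.0003,0.012],1],
  [[0,0,0],[0,0,0],1],
  [[0,0,0],[0,0,0],1],
])

```text
t: 26.5
tcp_pos: [0.5361, 0.2828, 0.2628]
tool_rot: [151.8, 89.8, 152.4]
wrist_force: [-7.0, 4.3, 7.9]
grip_width: 0.0128
```

```bash
python3 st.py
```

```text
26.5 [0.5361 0.2828 0.2628] zang 0.6 th_yaw 1.365 th_pos 1.306 r 0.0459 F tool [-7.8  4.4 -7. ] mom [-0.77  1.17  0.69] 0.012764907391179874 [24. 19. 80.  0. 82. 23.]
```

>>> servo_tool([
  [[0.4,0,0],[0.001,-0.0003,0.015],1],
  [[0.4,0,0],[0.001,-0.0003,0.015],1],
  [[0,0,0],[0,0,0.01],1],
  [[0,0,0],[0,0,0],1],
  [[0,0,0],[0,0,0],1],
], force=60)

```text
t: 27.12
tcp_pos: [0.5384, 0.2828, 0.2628]
tool_rot: [176.0, 89.2, 171.9]
wrist_force: [-19.9, 4.6, 15.8]
grip_width: 0.0123
```

```bash
python3 st.py
```

```text
27.125 [0.5384 0.2828 0.2628] zang -4.06 th_yaw 1.446 th_pos 1.355 r 0.0459 F tool [-15.5   3.2 -20.4] mom [-1.36  3.24  0.53] 0.012290405455193004 [23. 19. 79.  0. 82. 27.]
```

>>> servo_tool([
  [[0.3,0,0],[0.001,0,0.015],1],
  [[0.3,0,0],[0.001,0,0.015],1],
  [[0,0,0],[0,0,0.01],1],
  [[0,0,0],[0,0,0],1],
  [[0,0,0],[0,0,0],1],
], force=90)

```text
t: 27.75
tcp_pos: [0.5405, 0.2828, 0.2627]
tool_rot: [-178.8, 88.6, 173.7]
wrist_force: [-33.5, 6.9, 24.0]
grip_width: 0.0115
```

```bash
python3 st.py
python3 - <<'E'
from h import *
im=bot.get_image('wrist'); cv2.imwrite('pics/w15.png',im[:,:,::-1])
E
```

```text
27.75 [0.5405 0.2828 0.2627] zang -7.53 th_yaw 1.507 th_pos 1.402 r 0.0458 F tool [-23.1   2.5 -34.7] mom [-1.81  5.35  0.24] 0.011527698597087143 [23. 20. 78.  1. 83. 31.]
```

View pics/w15.png

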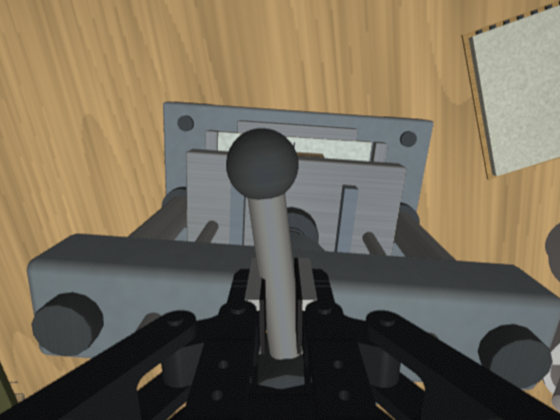

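Run:
```python
from h import *
p,M=tool(); c=cam('wrist')
def pr(uv,z): 
    P=unproj('w',[uv],z,c)[0]; return P
b=pr((262,164),.2795); h=pr((284.5,350),.2795); m=pr((268,210),.2795)
for q in(b,m,h): print(q.round(4),((q-p)@M).round(4))
for u,v in((b,h),(m,h)):
    a=np.degrees(np.arctan2(*(u-v)[[1,0]])); print('bar dir',a,'theta',np.radians(168.8-a))
a=np.degrees(np.arctan2(*(b[:2]-[.5393,.237])[::-1]));print('ball about axis',np.radians(168.8-a))
```

```text
[0.5428 0.3376 0.2795] [-0.0166  0.0546 -0.0053]
[0.5425 0.3203 0.2795] [-0.0167  0.0374 -0.0034]
[0.5406 0.258  0.2795] [-0.0168 -0.0246  0.0029]
bar dir 88.4049648961561 theta 1.4031580648184976
bar dir 88.25710620504643 theta 1.4057386858060508
ball about axis 1.4101863756819866
```

>>> servo_tool([
  [[0,0,0],[0,0,0.015],1],
  [[0,0,0],[0,0,0.008],1],
  [[0,0,0],[0,0,0],1],
  [[0,0,0],[0,0,0],1],
])

```text
t: 28.3
tcp_pos: [0.541, 0.2828, 0.2627]
tool_rot: [-178.5, 88.2, 174.0]
wrist_force: [-41.0, 7.5, 28.1]
grip_width: 0.0111
```

```bash
python3 st.py
```

```text
28.3 [0.541  0.2828 0.2627] zang -7.49 th_yaw 1.506 th_pos 1.413 r 0.0458 F tool [-26.8   2.1 -42.5] mom [-1.65  6.69  0.27] 0.011052863041177257 [23. 20. 78.  1. 84. 30.]
```

>>> servo_tool([
  [[0,0,0],[-0.015,0,-0.02],1],
  [[0,0,0],[-0.01,0,-0.02],1],
  [[0,0,0],[0,0,-0.01],1],
  [[0,0,0],[0,0,0],1],
])

```text
t: 28.8
tcp_pos: [0.5397, 0.2828, 0.263]
tool_rot: [-172.4, 88.9, -179.9]
wrist_force: [-18.5, 7.3, -1.1]
grip_width: 0.0114
```

```bash
python3 st.py
```

```text
28.8 [0.5397 0.2828 0.263 ] zang -7.55 th_yaw 1.507 th_pos 1.384 r 0.0458 F tool [  1.4   4.8 -19.3] mom [-1.95  2.69  0.74] 0.011406534190091272 [23. 20. 79.  0. 83. 31.]
```

>>> servo_tool([
  [[0,0,0],[0,0,-0.02],1],
  [[0,0,0],[0,0,0],0.5],
  [[0,0,0],[0,0,0],0],
  [[0,0,0],[0,0,0],0],
  [[0,0,0],[0,0,0],0],
])

```text
t: 29.42
tcp_pos: [0.5457, 0.2813, 0.2664]
tool_rot: [-19.8, 90.0, -27.8]
wrist_force: [-0.6, -0.5, -0.6]
grip_width: 0.043
```

```bash
python3 st.py
python3 - <<'E'
from h import *
import pickle
p,M=tool(); c=cam('wrist'); pickle.dump((c,p,M),open('w16.pkl','wb'))
im=bot.get_image('wrist'); cv2.imwrite('pics/w16.png',im[:,:,::-1])
E
```

```text
29.425 [0.5457 0.2813 0.2664] zang -8.06 th_yaw 1.516 th_pos 1.519 r 0.0448 F tool [ 0.6 -0.6 -0.5] mom [ 0.02  0.07 -0.07] 0.04299868505311847 [23. 19. 78. -0. 82. 31.]
```

View pics/w16.png

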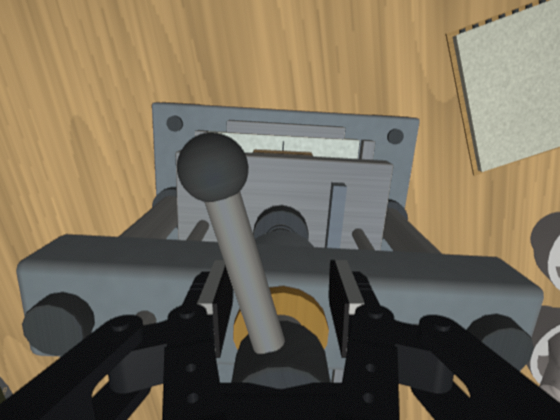

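Run:
```python
from h import *
import pickle
c,p,M=pickle.load(open('w16.pkl','rb'))
pr=lambda uv: unproj('w',[uv],.2795,c)[0]
b=pr((213,167)); h=pr((267,345)); m=pr((227,215))
for u,v in((b,h),(m,h)):
    a=np.degrees(np.arctan2(*(u-v)[[1,0]])); print('theta',np.radians(168.8-a))
a=np.degrees(np.arctan2(*(b[:2]-[.5393,.237])[::-1]));print('ball about axis',np.radians(168.8-a))
```

```text
theta 1.2781828314788795
theta 1.2747619301730346
ball about axis 1.2809744779052488
```

```bash
cat > bar.py <<'E'
from h import *
import sys
p,M=tool(); c=cam('wrist')
im=bot.get_image('wrist'); n=sys.argv[1]; cv2.imwrite(f'pics/{n}.png',im[:,:,::-1])
ims=bot.get_image('side'); cv2.imwrite(f'pics/{n}s.png',ims[:,:,::-1]); crop(f'pics/{n}s.png',f'pics/{n}sc.png',200,110,140,160)
g=cv2.GaussianBlur(cv2.cvtColor(im,cv2.COLOR_RGB2GRAY),(0,0),1.5)
h=cv2.HoughCircles(g,cv2.HOUGH_GRADIENT,1,50,param1=80,param2=18,minRadius=27,maxRadius=42)
for q in (h[0][:4] if h is not None else []):
    b=unproj('w',[q[:2]],.2795,c)[0]; d=b[:2]-[.5393,.237]; a=np.degrees(np.arctan2(d[1],d[0])); print(q.round(1),'r',np.linalg.norm(d).round(4),'theta',np.radians(168.8-a).round(3))
E
python3 bar.py w17; python3 st.py
```

```text
[212.5 167.5  35.4] r 0.1005 theta 1.278
[ 61.5 327.5  35.9] r 0.0963 theta 0.25
[432.5 354.5  40.2] r 0.0694 theta 2.873
[279.5 241.5  30.7] r 0.0682 theta 1.53
29.575 [0.5456 0.2815 0.2665] zang -8.08 th_yaw 1.516 th_pos 1.517 r 0.045 F tool [-0.1  0.3  0.5] mom [ 0.01 -0.03 -0.03] 0.04278810619798375 [23. 19. 78. -0. 82. 31.]
```

View pics/w17.png

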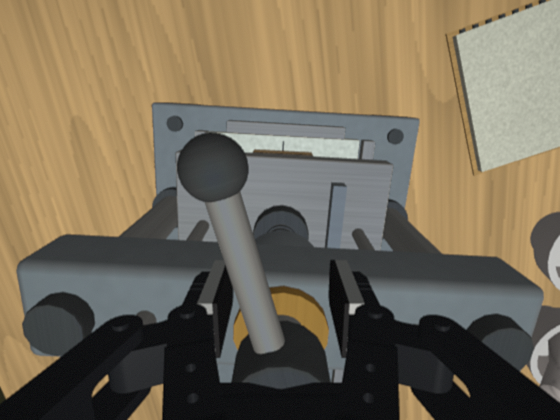

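View pics/w17sc.png

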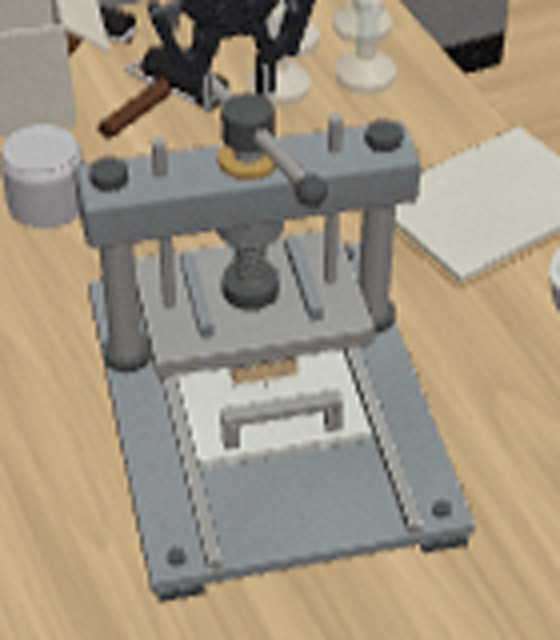

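Run:
```python
from h import *
p,M=tool(); th=1.278; a=np.radians(168.8)-th
t=[.5393+.07*np.cos(a),.237+.07*np.sin(a),.263]
print(t,delta(p,M,t,down(78.8-np.degrees(th))))
a45=[.5393+.045*np.cos(a),.237+.045*np.sin(a)]; print((np.array([*a45,0])-p)@M)
```

```text
[np.float64(0.5324983867671957), np.float64(0.30666877390503827), 0.263] (array([-2.28,  0.01,  0.  ]), array([ 0.0174,  0.1153, -0.0828]))
[ 0.26648098 -0.00123827 -0.01082244]
```

>>> servo_tool([
  [[0,0,0],[0,0,-0.055],0],
  [[-1,0,0],[0.006,0.03,-0.028],0],
  [[-1,0,0],[0.006,0.04,0],0],
  [[-0.28,0,0],[0.005,0.045,0.006],0],
  [[0,0,0],[0,0,0],0],
  [[0,0,0],[0,0,0],0.5],
  [[0,0,0],[0,0,0],1],
  [[0,0,0],[0,0,0],1],
  [[0,0,0],[0,0,0],1],
], force=100)

```text
t: 30.7
tcp_pos: [0.5311, 0.307, 0.2633]
tool_rot: [6.1, 89.9, 11.7]
wrist_force: [1.2, -0.2, 1.6]
grip_width: 0.0108
```

```bash
python3 st.py; python3 bar.py w18
```

```text
30.7 [0.5311 0.307  0.2633] zang 5.6 th_yaw 1.278 th_pos 1.258 r 0.0705 F tool [-1.6 -0.3  1.2] mom [-0.22 -0.25 -0.06] 0.010790918322399971 [26. 19. 79. -0. 82. 21.]
[278.5 227.5  33.8] r 0.1006 theta 1.27
[ 69.5 327.5  35.8] r 0.1042 theta 0.279
[548.5 344.5  34.6] r 0.123 theta 2.451
```

View pics/w18.png

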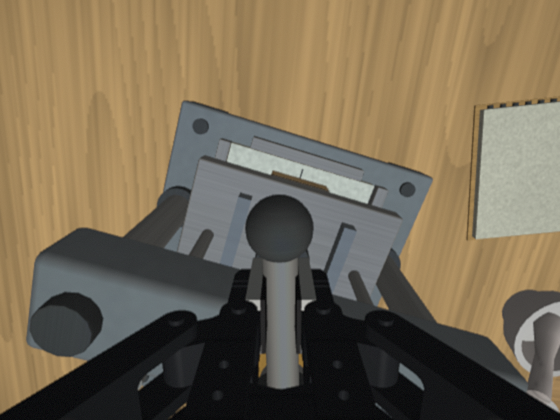

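>>> servo_tool([
  [[0.5,0,0],[0.001,-0.0005,0.02],1],
  [[0.5,0,0],[0.001,-0.001,0.02],1],
  [[0.5,0,0],[0,-0.001,0.025],1],
  [[0.5,0,0],[0,-0.001,0.025],1],
  [[0.2,0,0],[0,-0.001,0.02],1],
  [[0,0,0],[0,0,0],1],
  [[0,0,0],[0,0,0],1],
])

```text
t: 31.68
tcp_pos: [0.5418, 0.3074, 0.263]
tool_rot: [-175.6, 88.9, 177.2]
wrist_force: [-22.4, 3.4, 15.1]
grip_width: 0.0112
```

```bash
python3 st.py; python3 bar.py w19
```

```text
31.675 [0.5418 0.3074 0.263 ] zang -7.25 th_yaw 1.502 th_pos 1.41 r 0.0705 F tool [-14.7   0.5 -22.9] mom [-1.75  3.64 -0.07] 0.011237172495606063 [25. 21. 77.  1. 83. 33.]
[271.5 227.5  34.3] r 0.101 theta 1.42
[ 78.5 363.5  34. ] r 0.1001 theta 0.309
```

>>> servo_tool([
  [[0.2,0,0],[0,-0.001,0.02],1],
  [[0.2,0,0],[0,-0.001,0.02],1],
  [[0,0,0],[0,-0.001,0.02],1],
  [[0,0,0],[0,0,0.01],1],
  [[0,0,0],[0,0,0],1],
  [[0,0,0],[0,0,0],1],
])

```text
t: 32.52
tcp_pos: [0.5455, 0.3071, 0.2629]
tool_rot: [-176.6, 87.8, 173.9]
wrist_force: [-43.6, 8.6, 22.6]
grip_width: 0.0109
```

```bash
python3 st.py; python3 bar.py w20
```

```text
32.525 [0.5455 0.3071 0.2629] zang -9.51 th_yaw 1.541 th_pos 1.463 r 0.0704 F tool [-20.9   1.2 -45.3] mom [-1.43  7.05  0.06] 0.01086893504068914 [25. 21. 76.  1. 85. 34.]
[272.5 228.5  34.6] r 0.1006 theta 1.475
```

>>> servo_tool([
  [[0,0,0],[-0.01,0,-0.02],1],
  [[0,0,0],[-0.01,0,-0.02],1],
  [[0,0,0],[0,0,-0.02],1],
  [[0,0,0],[0,0,0],1],
])

```text
t: 33.12
tcp_pos: [0.5422, 0.3073, 0.2632]
tool_rot: [-170.3, 88.6, -179.8]
wrist_force: [-21.4, 6.1, 0.2]
grip_width: 0.0106
```

```bash
python3 st.py; python3 bar.py w21
```

```text
33.125 [0.5422 0.3073 0.2632] zang -9.54 th_yaw 1.542 th_pos 1.417 r 0.0704 F tool [  0.3   2.5 -22.1] mom [-2.15  3.19  0.37] 0.010644605070948592 [25. 21. 77.  1. 84. 35.]
[269.5 228.5  34.3] r 0.1006 theta 1.429
```

>>> servo_tool([
  [[0,0,0],[0,0,0.03],1],
  [[0,0,0],[0,0,0.03],1],
  [[0,0,0],[0,0,0.02],0.6],
  [[0,0,0],[0,0,0.01],0.5],
  [[0,0,0],[0,0,0],0.5],
  [[0,0,0],[0,0,0],0.5],
])

```text
t: 33.98
tcp_pos: [0.5465, 0.3058, 0.2621]
tool_rot: [-172.4, 87.1, 178.0]
wrist_force: [-48.9, 11.1, 11.0]
grip_width: 0.0217
```

```bash
python3 st.py; python3 bar.py w22
```

```text
33.975 [0.5465 0.3058 0.2621] zang -9.63 th_yaw 1.543 th_pos 1.479 r 0.0692 F tool [ -8.5   2.7 -50.6] mom [-0.34  7.99  0.38] 0.021693995466846718 [25. 22. 75.  1. 86. 34.]
[257.5 227.5  34.4] r 0.1006 theta 1.434
[150.5 396.5  29.1] r 0.0638 theta 0.246
[ 82.5 363.5  30.5] r 0.0964 theta 0.336
[395.5 349.5  39.1] r 0.0653 theta 2.307
```

View pics/w22.png

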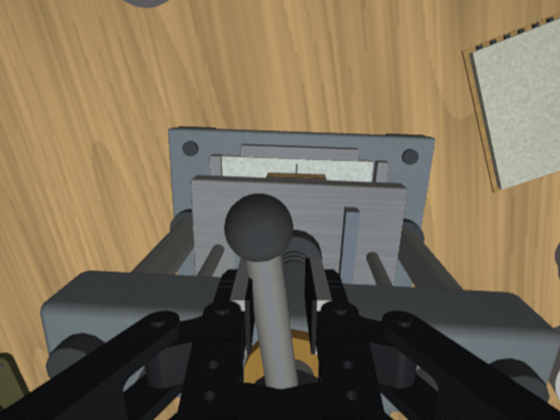

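>>> servo_tool([
  [[0,0,0],[-0.3,0,0],0.5],
  [[0,0,0],[-0.3,0,0],0.5],
  [[0,0,0],[0,0,-0.1],0.5],
  [[0,0,0],[0,0,0],0.5],
])

```text
t: 34.58
tcp_pos: [0.5507, 0.3057, 0.3867]
tool_rot: [-172.9, 89.9, 177.2]
wrist_force: [0.2, -0.1, -0.5]
grip_width: 0.021
```

```bash
python3 st.py; python3 bar.py w23
```

```text
34.575 [0.5507 0.3057 0.3867] zang -9.94 th_yaw 1.549 th_pos 1.54 r 0.0697 F tool [ 0.5 -0.1  0.3] mom [ 0.01  0.   -0.  ] 0.020950832779212027 [25. 18. 64.  0. 98. 35.]
[510.5 299.5  37.9] r 0.1849 theta 3.159
[522.5 227.5  32.2] r 0.1898 theta 2.83
[280.5 285.5  39.1] r 0.0054 theta 1.643
```

View pics/w23.png

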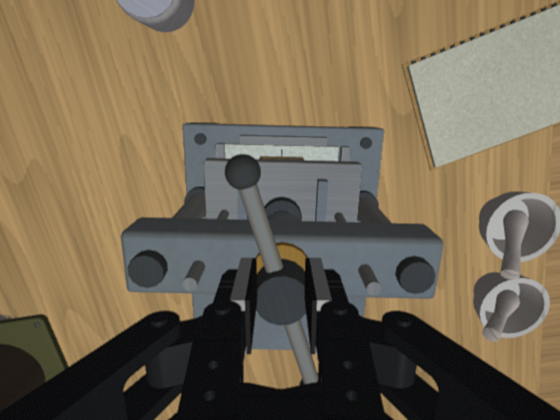

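View pics/w23sc.png

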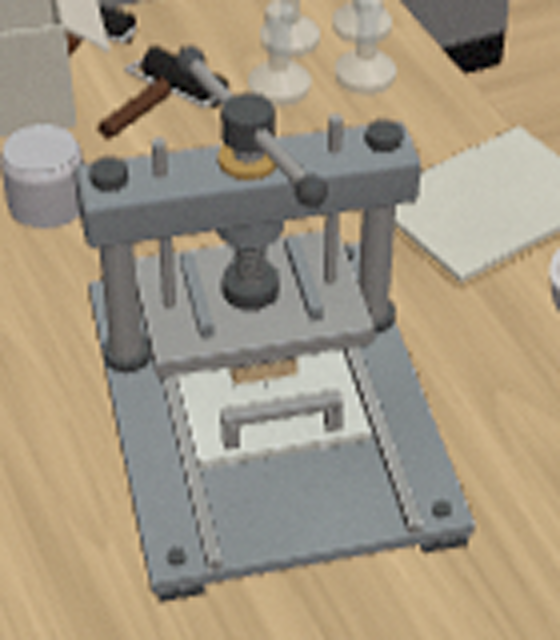

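Run:
```python
from h import *
c=cam('wrist')
U=lambda uv,z=.2797: unproj('w',[uv],z,c)[0]
b=U((243,172)); h=U((274,265)); e=U((311,380))
for u,v in((b,h),(b,e)):
    a=np.degrees(np.arctan2(*(u-v)[[1,0]])); print('theta',np.radians(168.8-a), np.linalg.norm(u-v))
ht=U((281,290),.305);print(ht)
```

```text
theta 1.2619836572538947 0.07576764804547952
theta 1.267800114126162 0.18951268005450456
[0.54380038 0.25326458 0.305     ]
```

```bash
cat > fit.py <<'E'
from h import *
import sys
c=cam('wrist'); im=bot.get_image('wrist'); cv2.imwrite(f'pics/{sys.argv[1]}.png',im[:,:,::-1])
g=cv2.GaussianBlur(cv2.cvtColor(im,cv2.COLOR_RGB2GRAY),(0,0),1.2)
h=cv2.HoughCircles(g,cv2.HOUGH_GRADIENT,1,40,param1=80,param2=14,minRadius=14,maxRadius=24)
print(bot.read_state()['t'],c[3])
for q in (h[0] if h is not None else []):
    b=unproj('w',[q[:2]],.2797,c)[0]; d=b[:2]-[.5393,.237]; a=np.degrees(np.arctan2(d[1],d[0]))
    if .09<np.hypot(*d)<.115: print(q.round(1),np.hypot(*d).round(4),'theta',np.radians(168.8-a).round(4))
E
python3 fit.py w24
```

```text
34.725 [0.56650452 0.38117895 0.52656126]
[414.5 274.5  18.5] 0.1063 theta 2.9732
[146.5 269.5  19.4] 0.1043 theta 0.1701
[240.5 171.5  18.6] 0.1004 theta 1.277
[361.5 205.5  16.2] 0.0935 theta 2.2496
[199.5 200.5  15.1] 0.0948 theta 0.8974
```

>>> servo_tool([
  [[0,0,0],[0,0,0],0.3],
  [[0,0,0],[0,0,0],0.3],
  [[0,0,0],[0,0,0],0.3],
  [[0,0,0],[0,0,0],0.3],
  [[0,0,0],[0,0,0],0.3],
  [[0,0,0],[0,0,0],0.3],
  [[0,0,0],[0,0,0],0.3],
  [[0,0,0],[0,0,0],0.3],
])

```text
t: 35.72
tcp_pos: [0.5524, 0.3056, 0.3865]
tool_rot: [27.5, 90.0, 17.5]
wrist_force: [-0.6, 0.4, 0.2]
grip_width: 0.0298
```

```bash
python3 fit.py w25
python3 - <<'E'
import cv2,numpy as np
a=cv2.imread('pics/w24.png').astype(int);b=cv2.imread('pics/w25.png').astype(int)
print(np.abs(a-b)[130:290,215:320].max(),np.abs(a-b)[130:290,215:320].mean())
E
```

```text
35.775 [0.56686748 0.38138593 0.52846783]
[239.5 172.5  18.3] 0.1001 theta 1.2765
[411.5 274.5  18.3] 0.1057 theta 2.9746
[145.5 269.5  19.2] 0.1047 theta 0.1701
[360.5 206.5  16.2] 0.0936 theta 2.2596
[198.5 200.5  15. ] 0.0952 theta 0.8981
141 9.990535714285715
```

Run:
```python
from h import *
for n in('side','top'): cv2.imwrite(f'pics/f_{n}.png',bot.get_image(n)[:,:,::-1])
a=cv2.imread('pics/side12.png')[110:270,200:340];b=cv2.imread('pics/f_side.png')[110:270,200:340]
cv2.imwrite('pics/cmp.png',cv2.resize(np.hstack([a,b]),None,fx=2.7,fy=2.7,interpolation=cv2.INTER_CUBIC))
```

```text
(no output)
```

View pics/cmp.png

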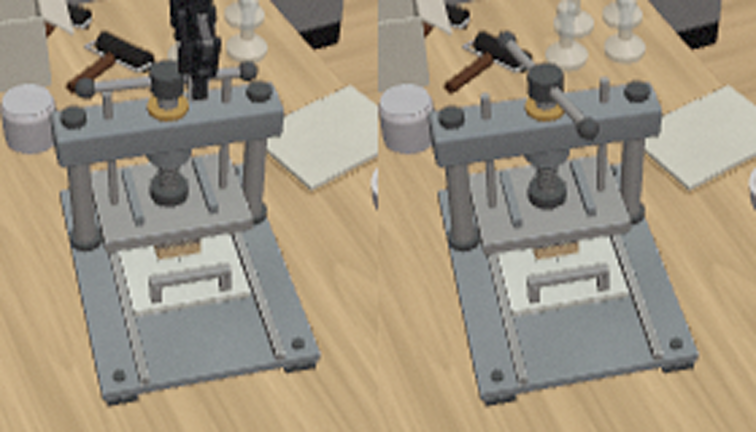

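View pics/f_top.png

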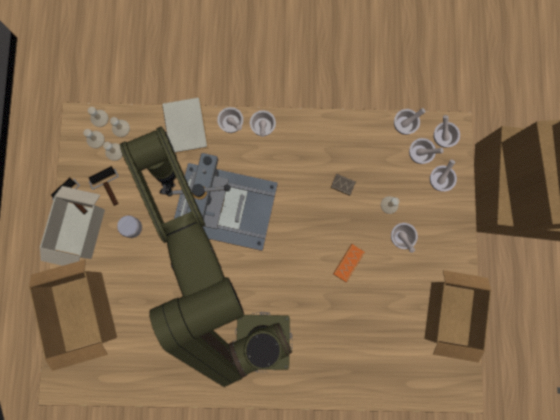

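Run:
```python
from h import *
import pickle
e=np.array([np.cos(np.radians(78.8)),np.sin(np.radians(78.8))])
c,p,M=pickle.load(open('w13.pkl','rb'))
for uv in ((167,180),(180,262)): 
    P=unproj('w',[uv],.084,c)[0]; print((P[:2]-[.5393,.237])@e)
crop('pics/f_side.png','pics/fs.png',235,185,70,50,10)
```

```text
-0.13802948482038857
-0.13809717433101323
```

View pics/fs.png

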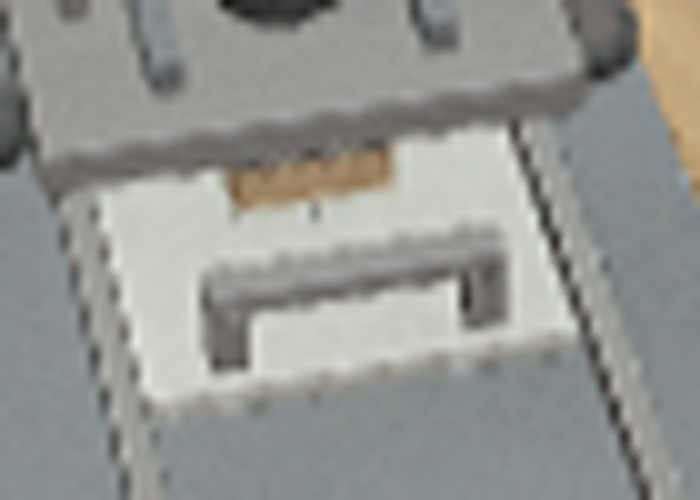

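Run:
```python
from h import *
crop('pics/w23.png','pics/w23a.png',180,115,210,70,3)
```

```text
(no output)
```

View pics/w23a.png

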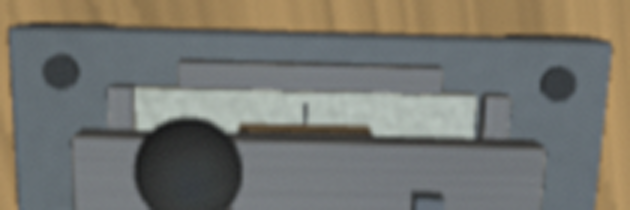

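```bash
python3 -c "
from workcell import bot
print(bot.read_state()['t'],bot.read_state()['wrist_force']); print(bot.hand_in())"
```

```text
35.875 [ 0.19406368 -0.4551967  -0.6557294 ]
the job is handed in; nothing more can be done
None
```

I did every step and handed the job in at 35.9 s, but the handle did not stay at the firm-grip angle (1.35 rad) after I let go.

- **Block:** I laid the long block lino side up on the crossed lines. In the wrist image it was lengthwise and centred to about 1 mm.
- **Board:** I ran the board about 156 mm in by its pull bar. It stopped moving while the push rose to about 24 N. Later images show its back edge at the stop and the block's line still centred.
- **Handle:** I wound it clockwise twice, to about 1.41 and then about 1.47 rad. That took roughly 3.5 to 4.6 N m, so the platen pressed hard on the block.
- **Failed check:** Both times the handle sprang back to about 1.28 rad once released. That is just past where the platen meets the block (about 1.25) and below the 1.35 given for a firm grip. It then held steady there for a further second. The reaction felt like a plain spring, so I saw no way to make it stay higher with the robot clear. The grip left on the block may be lighter than asked.
- **Rest of the scene:** At hand-in the arm was clear of everything, with wrist force near zero. The last top picture shows the short block and the other things where they were.

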